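# Level the seed stage and load its plates

## Robot

A 6-joint arm with a two-finger parallel gripper is mounted at the origin on the work surface. World frame = base frame: x ahead of the robot, y to its left, z up, the work surface at z = 0. Lengths are in m, angles in degrees, forces in N, time in s.
With the tool pointing down it reaches from about 0.3 to 0.75 m from the base axis. Payload 8.5 kg.
Tool frame: the origin (TCP) lies midway between the tips of the shut fingers; the grasp point (between the pads) lies 19 mm behind it; z points along the fingers, y is the line along which they close (so a half turn about z gives the same grasp; the last joint's range is limited). The gripper opens to 85 mm and grips with 20 to 120 N. Pads are 22 mm wide; open, the fingers measure 114 mm over their backs; the gripper's body (76 mm by 85 mm) begins 54 mm behind the grasp point. The pads swing forward as they close: fully open they stand 13 mm farther back than shut.
Start: joints at [-81.263, 21.807, 74.336, -0, 83.858, -12.336], TCP at [0.198, -0.513, 0.231] pointing down, gripper open.
Joint ranges: [-178.18, 178.18], [-50.72, 133.34], [12.68, 142.11], [-81.47, 261.47], [9.98, 163.14], [-165.26, 165.26]. Speed limits (degrees/s): [136.94, 136.94, 180, 180, 180, 180].

## Interface

Orientations are given as a 3x3 rotation matrix whose columns are the frame's x, y, z axes.
In Python, from rig import env gives the robot as it stands. The module is installed in compiled form; this text tells all that it offers.
- The arm moves only by the tool jog_arm, never from a script. Its argument "targets" is a list of rows, each a list of 6 numbers: the shift along the tool's x, y, z in cm, then the turn, a rotation vector about the tool's x, y, z in degrees. A call has 1 to 8 rows; each row is the pose to reach, as a shift and turn from the pose commanded when the call began, along the tool's axes at that moment; what a row does not reach only later rows make up. A row lasts 1/12 s, in which the tool goes at most 41.7 mm and 7.16 degrees, less where a joint would pass 70% of its speed; a pose out of reach is approached as far as the arm can. A call with a gripper value outside its range is refused whole. "hand" is the opening, from 0 (shut) to 1 (fully open), set as the call begins (left out, the last holds). The fingers move at their own pace and stop on an object; "newtons" is the grip in N (left out, the last holds). Time passes only in rows, so rows that repeat a pose let the fingers close. It gives the time, the measured TCP pose, the force, the opening and the grip force at its end, in the units of the state.
- env.observe(): the state, without advancing time (a new reading comes with each control period).
- env.get_image(name): name is "scene" or "top" or "wrist"; returns a dict with "frame" (384x512x3 uint8, red, green, blue), "depth" (384x512 float32, m along the optical axis (not along the pixel's ray), 0 where there is no reading), "fovy" (degrees; the focal length in pixels is half the picture's height over the tangent of half this angle, whatever the lens; pixels are square), "cx", "cy" (the principal point, pixels), "cam_to_world" (4x4, takes a point from camera to world coordinates). Camera axes: x right, y down, z forward; pixel columns grow to the right and rows downward; lengths in m; the calibration is good to about 2 mm. A picture is of the moment at which its call begins.
- env.close_job(): hands the job in; it is judged then, once.
Trained networks look in the newest picture that a camera, given by its name, has taken for a name from the list of things; names that differ only in an ending like _2 or _b are one class to them, and where a whole thing is asked for, a point or a joint stands for the part that bears it (a point fixed in the world has none). Each returns a list of dicts, best first, with "score" (0 to 1); they miss things now and then, are a little off and sometimes report something else, mostly with a low value. They report only what shows in the picture. A call takes as long as a camera call. They do not tell look-alikes from the thing itself.
- env.regions_of(camera, target): "pixels" (384x512 bool, what is visible of it) and "point" ([row, column] in pixels, amid what is visible of it).
The state is a dict: "time_s": time; "q": joint angles; "qvel": joint speeds; "joint_efforts": joint torques, N m; "position": TCP position; "tool_rot": TCP orientation; "ft_force": force on the tool from outside, world axes, zero at the start; "wrist_torque": the same for the moment, N m; "grip_width": finger opening in m; "gripper_force": force on a finger pad.
Only numpy, scipy, OpenCV 4.12 (cv2) and the standard library are available. Lean on these libraries where they do the work, as an engineer would, in place of code of your own. Each camera call takes 0.05 s, during which the arm holds its last target. There are 200 camera calls.

## Task

Start by turning the black tilt screw until the seed stage sits level (bubble between its marks) while its lanes are still empty. Then open the red keeper, slide every seed plate flat under the lips of the lane of its own colour, blue-finned in the blue lane and orange-finned in the orange lane, far enough in for the keeper to pass behind them, and slide the keeper fully shut. Leave the stage level and do not disturb the cups or the yellow box.

Things in the scene. Friction and masses are not known exactly. Their poses are not given: they have to be found in the camera images.
- stage (a joint): tilt (rad) of the grey stage, which rocks on its stand about its middle y axis: 0 level, negative = front edge (mouth side, nearest the robot) low. Starts at -0.126 to -0.075; only the tilt screw moves it. The white bubble in the green vial on the stage's middle wall shifts 2 mm per 0.01 rad towards the high side; level is midway between the two black marks, 18 mm apart.
- stage_deck (a point): middle of the deck's top face, on the rocking axis, 60 mm above the desk; tilts with the stage. x runs along the lanes from mouth to end stop (away from the robot), y left, z up. Deck: x -120 to 120, y -116 to 116 mm. Lanes centred at y = +53 (blue lips) and -53 (orange lips), from x = -32 mm (mouth) to the end stop's face at x = 112 mm.
- lane_blue (a point): blue lane, middle of its floor (39 mm beyond the deck's middle; axes as stage_deck). Lane 79 mm wide between walls; blue lips 10 mm wide overhang both edges, underside 11 and top 15 mm above the floor, leaving 59 mm open for the fin. Holds two plates in line, 6 mm to spare. A plate alone may lie anywhere with its origin within 38 mm along x of this point.
- lane_orange (a point): orange lane, middle of its floor; the same as the blue lane, with orange lips. Before each mouth the bare deck (60 mm above the desk when level) carries two 8 mm high guides in the lane's colour, from x = -80 to -45 mm of the deck's middle, that funnel from about 96 mm apart down to 81 mm.
- bubble_mid (a point): centre of the white bubble, 12 by 10 mm, in the green vial; level when 40 mm beyond the deck's middle
- screw (a joint): turning angle (rad, 0 to 7) of the tilt screw's black knob, growing clockwise seen from above; each rad clockwise raises the stage's front by 0.03 rad. It starts between 0.8 and 2.5 and is level at 5.0; stays where it is left (friction about 0.08 N m).
- screw_grip (a point): grip point of the tilt screw's black knob, on its vertical axis, left of the stage's front part, 122 mm above the desk. Grip bar 57 mm along this point's x, 14 mm thick along its y, from 23 mm below (a 60 mm disc) to 7 mm above the point; turns with the knob. Does not tilt with the stage.
- keeper (a joint): opening (m) of the red keeper: a bar under the deck with one red tooth per lane, 21 mm wide, 14 mm above the deck, right before the lips (deck x -42 to -34 mm). 0 = shut (teeth stand in the mouths), 0.026 = fully open (teeth clear of them). Opens towards -y of the stage, stays where left (friction 1.5 N). Starts 0 to 0.008.
- keeper_grip (a point): middle of the keeper's upright red grip plate at the stage's right (-y) side, 40 mm above the deck: 46 mm along x, 12 mm thick along y, from 25 mm below to 15 mm above this point; move it 26 mm to -y to open. Axes as stage_deck.
- plate_blue1: blue-finned seed plate 1: flat green slab 70 (x) by 76 (y) by 8 mm, about 0.14 kg, with an upright blue grip fin on its middle, 50 mm along x, 12 mm thick along y, 8 to 53 mm above the underside. Origin: centre of the underside, z up. Starts flat on the desk. Either end may go in first, fin along the lane; both blue plates are alike. May be absent (None).
- plate_blue2: blue-finned seed plate 2: flat green slab 70 (x) by 76 (y) by 8 mm, about 0.14 kg, with an upright blue grip fin on its middle, 50 mm along x, 12 mm thick along y, 8 to 53 mm above the underside. Origin: centre of the underside, z up. Starts flat on the desk. Either end may go in first, fin along the lane; both blue plates are alike. May be absent (None).
- plate_orange1: orange-finned seed plate 1: flat green slab 70 (x) by 76 (y) by 8 mm, about 0.14 kg, with an upright orange grip fin on its middle, 50 mm along x, 12 mm thick along y, 8 to 53 mm above the underside. Origin: centre of the underside, z up. Starts flat on the desk. Either end may go in first, fin along the lane; both orange plates are alike. May be absent (None).
- plate_orange2: orange-finned seed plate 2: flat green slab 70 (x) by 76 (y) by 8 mm, about 0.14 kg, with an upright orange grip fin on its middle, 50 mm along x, 12 mm thick along y, 8 to 53 mm above the underside. Origin: centre of the underside, z up. Starts flat on the desk. Either end may go in first, fin along the lane; both orange plates are alike. May be absent (None).
- cup1: clear plastic cup, 84 mm wide, 100 mm tall, standing on the desk; origin at its foot. Leave alone.
- cup2: second clear plastic cup, the same. Leave alone.
- tape_box: closed yellow box with a white lid, 76 by 116 by 51 mm, on the desk; origin at the centre of its underside. Leave alone.
Things that resemble listed ones, but are neither listed nor needed, are in the scene too. What is shaped like the plate_blue2 but brown or purple is not meant.

How it is judged:
By the outcome, as a careful person would: the job done as asked, in the order asked, and still so for the second after the job is handed in, with the robot touching nothing.
Of plate_blue1, plate_blue2, plate_orange1, plate_orange2 only 2 to 4 are there at a start; the rules pass over those that are not, and their reading is None.
At some moment in a run one of plate_blue1, plate_blue2, plate_orange1, plate_orange2 may be knocked a few centimetres aside while the robot is not near it.
It also fails if it takes over 210 s, if anything falls off the work surface, if the arm or the gripper's body presses on something with over 40 N, if the wrist force passes 120 N, or if a joint passes its speed limit or range.

## Working session

There is one attempt and no reset: what is moved stays moved. The work goes in short steps, Python scripts to look and compute and a tool call to move; the robot and the scene stay as the last step left them, time stands still between calls to the robot, and variables do not carry over. Pictures are saved under pics/ and viewed, at most 14 in all, crops included, and the job is handed in when it is done.

Besides the shell and the picture viewer there is one more tool, called after "Request:" by a JSON object that holds its "method" and its "body". jog_arm: Moves the arm, as the interface text tells. Its arguments: {"type":"object","properties":{"targets":{"type":"array","items":{"type":"array","items":{"type":"number"}}},"hand":{"type":"number"},"newtons":{"type":"number"}},"required":["targets"]}

```bash
mkdir -p pics; cat > h.py <<'E'
import numpy as np, cv2
from rig import env
def cam(n):
    im=env.get_image(n); return im
def save(n,f,crop=None,s=1):
    im=cam(n); a=im["frame"][:,:,::-1]
    if crop: r0,r1,c0,c1=crop; a=a[r0:r1,c0:c1]
    a=cv2.resize(a,None,fx=s,fy=s,interpolation=cv2.INTER_CUBIC); cv2.imwrite(f"pics/{f}.png",a); return im
def cloud(im):
    d=im["depth"]; h,w=d.shape; f=h/2/np.tan(np.radians(im["fovy"])/2)
    c,r=np.meshgrid(np.arange(w),np.arange(h))
    P=np.stack([(c-im["cx"])/f*d,(r-im["cy"])/f*d,d,np.ones_like(d)],-1)
    return (P@np.array(im["cam_to_world"]).T)[...,:3]
def st():
    o=env.observe(); print("t",round(o["time_s"],2),"p",np.round(o["position"],4),"w",round(o["grip_width"],4),"F",np.round(o["ft_force"],1),"q",np.round(o["q"],1)); print(np.round(o["tool_rot"],3).tolist()); return o
E
python3 - <<'E'
from h import *
st()
for n in ("top","scene"):
    im=save(n,n+"0",s=1.5); print(n,np.round(im["cam_to_world"],3).tolist(),im["fovy"])
    np.savez(n+"0.npz",P=cloud(im),F=im["frame"])
E
```

```text
t 0.0 p [ 0.1977 -0.5129  0.2307] w 0.0853 F [-0.5 -0.7  0.5] q [-81.3  21.8  74.4   0.   83.9 -12.3]
[[0.933, 0.36, -0.0], [0.36, -0.933, 0.001], [0.0, -0.001, -1.0]]
top [[0.003, -0.993, 0.12, 0.414], [-1.0, -0.003, -0.0, -0.088], [0.0, -0.12, -0.993, 1.015], [0.0, 0.0, 0.0, 1.0]] 54.6321195035239
scene [[0.2, 0.789, -0.58, 1.174], [0.98, -0.151, 0.132, -0.215], [0.016, -0.595, -0.804, 0.961], [0.0, 0.0, 0.0, 1.0]] 57.50780708766427
```

View pics/top0.png

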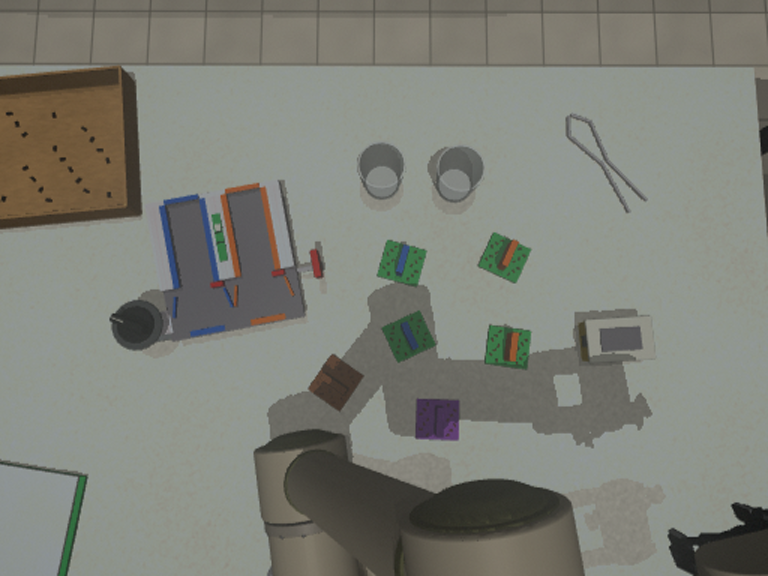

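View pics/scene0.png

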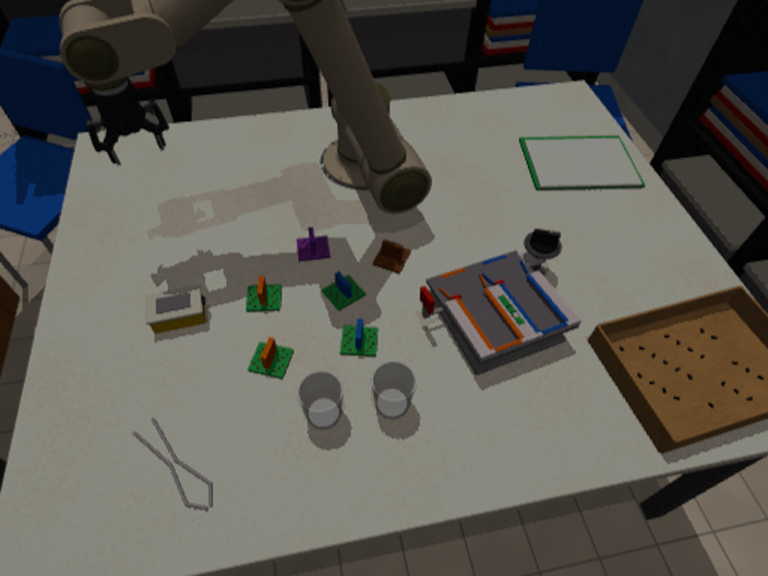

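All four plates are present. In the top picture (×1.5), the blue fins are at (403,262) and (409,336), and the orange fins at (512,252) and (514,347). The look-alikes to avoid are brown at (336,382) and purple at (437,418). The knob is at (136,325), the keeper grip at (316,263), and the bubble vial at (220,235).

```bash
cat >> h.py <<'E'
def masks(F):
    H=cv2.cvtColor(F,cv2.COLOR_RGB2HSV).astype(int); h,s,v=H[...,0],H[...,1],H[...,2]
    return dict(blue=(h>100)&(h<125)&(s>130)&(v>40),orange=(h>5)&(h<18)&(s>160)&(v>90),red=((h<4)|(h>175))&(s>150)&(v>60))
def comps(P,F,col,z0,z1,minpx=12):
    m=masks(F)[col]&(P[...,2]>z0)&(P[...,2]<z1)
    n,l,stt,_=cv2.connectedComponentsWithStats(m.astype(np.uint8),connectivity=8); out=[]
    for i in range(1,n):
        if stt[i,4]<minpx: continue
        p=P[l==i]; (c,wh,a)=cv2.minAreaRect((p[:,:2]*1000).astype(np.float32))
        if wh[0]<wh[1]: a+=90; wh=wh[::-1]
        out.append((np.round(c,1).tolist(),np.round(wh,1).tolist(),round((a+90)%180-90,1),np.round(np.percentile(p[:,2],[5,95])*1000).tolist(),stt[i,4],np.round(np.argwhere(l==i).mean(0)).tolist()))
    return out
E
python3 - <<'E'
from h import *
for n in("top","scene"):
    d=np.load(n+"0.npz");P,F=d["P"],d["F"]
    for c in("blue","orange","red"):
        for o in comps(P,F,c,.025,.15): print(n,c,*o)
    m=(abs(P[...,2]-.123)<.012)&(P[...,1]>.2)&(P[...,1]<.6)&(P[...,0]<.75)&(P[...,0]>.2)
    p=P[m]; print(n,"knob",len(p),p.mean(0) if len(p) else 0, cv2.minAreaRect((p[:,:2]*1000).astype(np.float32)) if len(p) else 0)
E
```

```text
top blue [683.9, 261.5] [57.7, 6.0] -79.9 [85.0, 90.0] 52 [133.0, 120.0]
top blue [616.6, 213.8] [141.6, 9.0] 11.5 [73.0, 85.0] 165 [160.0, 139.0]
top blue [603.8, 280.8] [140.5, 9.0] 11.2 [72.0, 85.0] 186 [164.0, 112.0]
top blue [588.8, -118.9] [47.3, 9.4] -15.8 [51.0, 56.0] 66 [172.0, 268.0]
top blue [519.4, 182.1] [31.3, 2.4] 24.4 [62.0, 65.0] 12 [198.0, 151.0]
top blue [502.4, 272.0] [30.7, 2.1] 1.1 [61.0, 67.0] 13 [204.0, 116.0]
top blue [461.7, 218.6] [57.9, 7.7] -78.1 [48.0, 53.0] 69 [220.0, 138.0]
top orange [623.6, 177.0] [137.2, 8.6] 11.2 [72.0, 85.0] 158 [158.0, 154.0]
top orange [605.9, 104.2] [76.2, 6.1] 10.6 [72.0, 80.0] 62 [164.0, 182.0]
top orange [482.6, 116.6] [50.3, 6.0] -79.1 [49.0, 54.0] 36 [212.0, 177.0]
top orange [436.7, -309.8] [45.1, 10.0] -7.1 [49.0, 56.0] 67 [231.0, 342.0]
top red [560.6, 96.3] [18.3, 4.9] -81.2 [67.0, 73.0] 15 [181.0, 185.0]
top red [540.4, 199.3] [14.5, 5.5] -88.9 [68.0, 73.0] 16 [189.0, 144.0]
top knob 168 [0.46824692 0.31986035 0.12668422] ((468.6097412109375, 322.5320129394531), (57.42705535888672, 14.1358642578125), 66.92586517333984
[... 671 characters left out ...]
1.0, 239.0]
scene orange [480.9, 113.5] [57.8, 8.8] -79.8 [49.0, 54.0] 30 [182.0, 301.0]
scene orange [436.0, -309.1] [46.2, 10.3] -3.6 [51.0, 56.0] 41 [189.0, 173.0]
scene orange [637.8, 172.9] [164.7, 57.1] -11.6 [74.0, 89.0] 160 [216.0, 337.0]
scene orange [633.4, 108.7] [142.9, 11.2] 11.5 [73.0, 85.0] 120 [215.0, 316.0]
scene orange [600.5, -307.4] [46.3, 11.1] -25.5 [51.0, 56.0] 49 [232.0, 178.0]
scene red [569.0, 25.9] [44.6, 10.7] 11.2 [108.0, 115.0] 44 [196.0, 285.0]
scene red [559.7, 96.4] [20.9, 6.2] -86.1 [68.0, 73.0] 12 [197.0, 304.0]
scene knob 120 [0.47115021 0.3213588  0.12380199] ((468.4806213378906, 322.3798828125), (55.49177932739258, 18.439395904541016), 67.23812866210938)
```

```bash
cat >> h.py <<'E'
def plan(tg,start=None):
    """tg: list of (x,y,z mm, yaw deg); prints tool-frame jogs (cm,deg) per leg, tool down"""
    o=env.observe(); R=np.array(o["tool_rot"])
    if start is None: start=(*(np.array(o["position"])*1000),np.degrees(np.arctan2(R[1,0],R[0,0])))
    for t in tg:
        a=np.radians(start[3]); d=np.array(t[:3])-np.array(start[:3])
        loc=np.array([np.cos(a)*d[0]+np.sin(a)*d[1],np.sin(a)*d[0]-np.cos(a)*d[1],-d[2]])/10
        print("->",t,"jog",np.round(loc,2).tolist(),"rz",round(-(t[3]-start[3]),2),"rows>=%.1f"%max(np.linalg.norm(d)/41.7,abs(t[3]-start[3])/7.16)); start=t
E
python3 - <<'E'
from h import *
plan([(300,-270,280,71),(420,-20,330,121),(520,190,330,171)])
E
```

```text
-> (300, -270, 280, 71) jog [18.28, -18.99, -4.92] rz -49.93 rows>=7.0
-> (420, -20, 330, 121) jog [27.54, 3.21, -5.0] rz -50 rows>=7.0
-> (520, 190, 330, 171) jog [12.85, 19.39, 0.0] rz -50 rows>=7.0
```

Request:
{"method": "jog_arm", "body": {"targets": [[18.3,-19,-4.9,0,0,-50],[18.3,-19,-4.9,0,0,-50],[18.3,-19,-4.9,0,0,-50],[18.3,-19,-4.9,0,0,-50],[18.3,-19,-4.9,0,0,-50],[18.3,-19,-4.9,0,0,-50],[18.3,-19,-4.9,0,0,-50],[18.3,-19,-4.9,0,0,-50]], "hand": 1}}

```text
time_s: 0.77
position: [0.3012, -0.267, 0.2813]
tool_rot: [[0.315, 0.949, 0.001], [0.949, -0.315, -0.001], [-0.0, 0.002, -1.0]]
ft_force: [-0.5, -0.3, -0.2]
grip_width: 0.0851
gripper_force: 0.0
```

Request:
{"method": "jog_arm", "body": {"targets": [[27.5,3.2,-5,0,0,-50],[27.5,3.2,-5,0,0,-50],[27.5,3.2,-5,0,0,-50],[27.5,3.2,-5,0,0,-50],[27.5,3.2,-5,0,0,-50],[27.5,3.2,-5,0,0,-50],[27.5,3.2,-5,0,0,-50],[27.5,3.2,-5,0,0,-50]]}}

```text
time_s: 1.43
position: [0.4213, -0.0169, 0.3309]
tool_rot: [[-0.525, 0.851, 0.001], [0.851, 0.525, 0.001], [-0.0, 0.002, -1.0]]
ft_force: [0.2, -0.3, -0.5]
grip_width: 0.0853
gripper_force: 0.0
```

Request:
{"method": "jog_arm", "body": {"targets": [[12.8,19.4,0,0,0,-50],[12.8,19.4,0,0,0,-50],[12.8,19.4,0,0,0,-50],[12.8,19.4,0,0,0,-50],[12.8,19.4,0,0,0,-50],[12.8,19.4,0,0,0,-50],[12.8,19.4,0,0,0,-50],[12.8,19.4,0,0,0,-50]]}}

```text
time_s: 2.1
position: [0.5204, 0.1896, 0.329]
tool_rot: [[-0.988, 0.151, -0.002], [0.151, 0.988, -0.001], [0.002, -0.001, -1.0]]
ft_force: [-0.3, -0.5, -0.3]
grip_width: 0.0851
gripper_force: 0.0
```

```bash
python3 - <<'E'
from h import *
st()
im=save("wrist","w1",s=1.5); P=cloud(im); np.savez("w1.npz",P=P,F=im["frame"])
print(np.round(im["cam_to_world"],3).tolist())
for c in("blue","orange","red"):
    for o in comps(P,im["frame"],c,.025,.15): print(c,*o)
E
```

```text
t 2.1 p [0.5204 0.1896 0.329 ] w 0.0851 F [-0.3 -0.5 -0.3] q [  7.8  19.5  61.9  -0.   98.7 -73.5]
[[-0.988, 0.151, -0.002], [0.151, 0.988, -0.001], [0.002, -0.001, -1.0]]
[[0.152, 0.95, 0.273, 0.451], [0.988, -0.146, -0.043, 0.2], [-0.001, 0.277, -0.961, 0.472], [0.0, 0.0, 0.0, 1.0]]
blue [459.6, 218.0] [57.9, 8.3] -79.3 [50.0, 53.0] 242 [111.0, 269.0]
blue [499.2, 272.3] [32.5, 3.4] -1.5 [61.0, 65.0] 63 [133.0, 311.0]
blue [452.3, -130.5] [47.6, 10.9] 25.0 [52.0, 55.0] 234 [143.0, 33.0]
blue [516.8, 181.5] [33.5, 2.7] 23.7 [56.0, 64.0] 53 [155.0, 250.0]
blue [601.3, 279.5] [142.7, 9.2] 10.9 [73.0, 84.0] 582 [201.0, 324.0]
blue [613.9, 212.6] [141.4, 8.5] 10.9 [73.0, 84.0] 515 [216.0, 279.0]
blue [585.5, -118.9] [46.6, 11.2] -16.7 [52.0, 55.0] 181 [225.0, 70.0]
blue [681.9, 260.5] [55.9, 7.1] -78.7 [86.0, 88.0] 144 [257.0, 318.0]
orange [479.8, 113.6] [57.6, 8.8] -79.1 [50.0, 53.0] 237 [136.0, 200.0]
orange [519.5, 168.8] [33.9, 2.9] -1.0 [61.0, 64.0] 47 [158.0, 241.0]
orange [536.6, 77.5] [32.3, 2.9] 23.6 [59.0, 65.0] 58 [179.0, 183.0]
orange [621.0, 175.8] [140.8, 8.3] 11.0 [73.0, 84.0] 479 [224.0, 256.0]
orange [633.9, 108.7] [141.9, 9.1] 10.9 [73.0, 84.0] 526 [238.0, 213.0]
orange [702.1, 156.1] [56.2, 7.2] -78.3 [86.0, 88.0] 133 [278.0, 251.0]
red [538.2, 199.4] [19.4, 7.6] -78.1 [64.0, 72.0] 80 [169.0, 264.0]
red [558.3, 95.1] [19.9, 7.4] -79.1 [66.0, 73.0] 78 [192.0, 196.0]
red [567.5, 26.6] [43.4, 10.5] 11.1 [110.0, 114.0] 229 [215.0, 142.0]
```

View pics/w1.png

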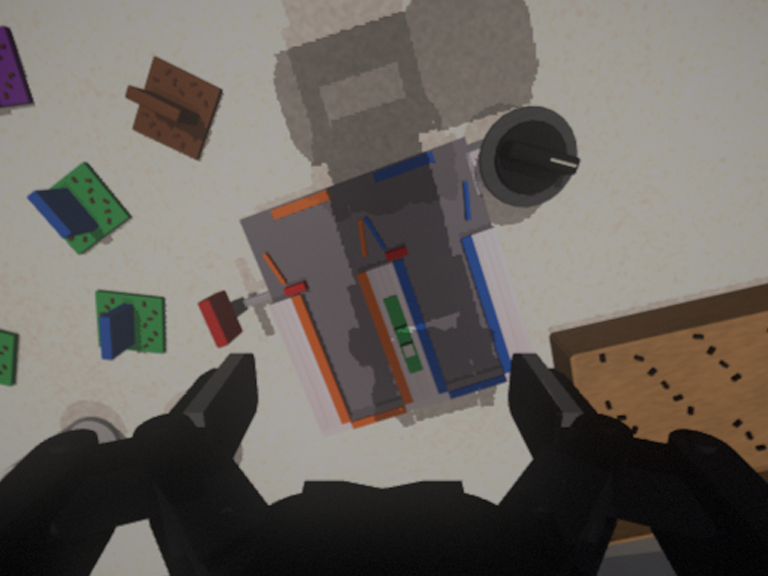

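The wrist view shows the bubble at (408,350), near the far end of the vial, so the front is low. The knob bar is at (535,158) with a white pointer, and the keeper is nearly shut. Next I'll measure the tilt and the knob.

```bash
cat >> h.py <<'E'
def stage(P,F,pr=True):
    m=masks(F); C=[]; sl=[]; yaw=[]
    for col in("blue","orange"):
        mm=(m[col]&(P[...,2]>.066)&(P[...,2]<.095)).astype(np.uint8)
        n,l,s,_=cv2.connectedComponentsWithStats(mm,connectivity=4)
        for i in range(1,n):
            p=P[l==i]
            if len(p)<100: continue
            c,wh,a=cv2.minAreaRect((p[:,:2]*1000).astype(np.float32))
            if wh[0]<wh[1]: a+=90; wh=wh[::-1]
            a=(a+90)%180-90
            if wh[0]<125 or wh[0]>160 or wh[1]>14: continue
            u=np.array([np.cos(np.radians(a)),np.sin(np.radians(a))])
            yaw.append(a); C.append(c); x=p[:,:2]@u; sl.append(-np.polyfit(x,p[:,2],1)[0] )
    if pr: print("lips",len(C),"yaw",np.round(yaw,2),"slope(tilt)",np.round(sl,4),"C",np.round(C,1).tolist())
    return C,yaw,sl
E
python3 - <<'E'
from h import *
d=np.load("w1.npz");P,F=d["P"],d["F"]
stage(P,F)
d2=np.load("top0.npz")
for P,F in((P,F),(d2["P"],d2["F"])):
    m=(abs(P[...,2]-.127)<.005)&(np.hypot(P[...,0]-.4685,P[...,1]-.322)<.045)
    p=P[m]; print("knob",len(p),p.mean(0),cv2.minAreaRect((p[:,:2]*1000).astype(np.float32)))
    m=(abs(P[...,2]-.097)<.006)&(np.hypot(P[...,0]-.4685,P[...,1]-.322)<.045)
    p=P[m]; print("disc",len(p),cv2.minEnclosingCircle((p[:,:2]*1000).astype(np.float32)))
H=cv2.cvtColor(F,cv2.COLOR_RGB2HSV)
d=np.load("w1.npz");P,F=d["P"],d["F"];g=F.astype(int)
m=(g[...,1]>g[...,0]+40)&(g[...,1]>g[...,2]+30)&(P[...,2]>.07)&(P[...,2]<.1)
p=P[m]; u=np.array([np.cos(np.radians(11)),np.sin(np.radians(11))])
print("green",len(p),p.mean(0),np.percentile((p[:,:2])@u,[0,2,98,100]))
E
```

```text
lips 4 yaw [10.89 10.9  10.95 10.95] slope(tilt) [-0.0832 -0.0839 -0.0842 -0.0857] C [[601.3, 279.5], [613.9, 212.6], [621.0, 175.8], [633.9, 108.7]]
knob 627 [0.46753683 0.32112359 0.12891754] ((467.6156005859375, 321.95709228515625), (56.15373992919922, 14.076606750488281), 67.35247039794922)
disc 2306 ((467.6504211425781, 322.4444885253906), 41.47272872924805)
knob 145 [0.46850763 0.32159614 0.12813728] ((468.82806396484375, 323.087646484375), (56.25803756713867, 14.03002643585205), 66.5461196899414)
disc 481 ((469.2705383300781, 322.08319091796875), 40.92388153076172)
green 26 [0.61116882 0.1947589  0.07913807] [0.60526438 0.60661869 0.6429475  0.64307522]
```

```bash
python3 - <<'E'
from h import *
plan([(495,255,250,209),(468,322,180,247),(468,322,105,247)])
E
```

```text
-> (495, 255, 250, 209) jog [3.53, 6.13, 7.94] rz -38.15 rows>=5.3
-> (468, 322, 180, 247) jog [-0.89, 7.17, 7.0] rz -38 rows>=5.3
-> (468, 322, 105, 247) jog [-0.0, 0.0, 7.5] rz 0 rows>=1.8
```

Request:
{"method": "jog_arm", "body": {"targets": [[3.5,6.1,7.9,0,0,-38.1],[3.5,6.1,7.9,0,0,-38.1],[3.5,6.1,7.9,0,0,-38.1],[3.5,6.1,7.9,0,0,-38.1],[3.5,6.1,7.9,0,0,-38.1],[3.5,6.1,7.9,0,0,-38.1],[3.5,6.1,7.9,0,0,-38.1]]}}

```text
time_s: 2.73
position: [0.4948, 0.2538, 0.2513]
tool_rot: [[-0.876, -0.483, -0.0], [-0.483, 0.876, -0.0], [0.0, -0.0, -1.0]]
ft_force: [0.4, -0.5, -0.7]
grip_width: 0.0856
gripper_force: 0.0
```

Request:
{"method": "jog_arm", "body": {"targets": [[-0.9,7.2,7,0,0,-38],[-0.9,7.2,7,0,0,-38],[-0.9,7.2,7,0,0,-38],[-0.9,7.2,7,0,0,-38],[-0.9,7.2,7,0,0,-38],[-0.9,7.2,7,0,0,-38],[-0.9,7.2,7,0,0,-38],[-0.9,7.2,7,0,0,-38]]}}

```text
time_s: 3.4
position: [0.4677, 0.3216, 0.1815]
tool_rot: [[-0.394, -0.919, 0.0], [-0.919, 0.394, 0.0], [-0.0, -0.0, -1.0]]
ft_force: [-0.6, 0.3, -0.2]
grip_width: 0.0857
gripper_force: 0.0
```

```bash
python3 - <<'E'
from h import *
st(); plan([(468,322,105,247-360)])
E
```

```text
t 3.4 p [0.4677 0.3216 0.1815] w 0.0857 F [-0.6  0.3 -0.2] q [  22.6   25.8   76.3   -0.    77.8 -134.3]
[[-0.394, -0.919, 0.0], [-0.919, 0.394, 0.0], [-0.0, -0.0, -1.0]]
-> (468, 322, 105, -113) jog [-0.05, -0.01, 7.65] rz -0.18 rows>=1.8
```

Request:
{"method": "jog_arm", "body": {"targets": [[0,0,3,0,0,0],[0,0,5.5,0,0,0],[0,0,7.6,0,0,0],[0,0,7.6,0,0,0]]}}

```text
time_s: 3.73
position: [0.4658, 0.321, 0.1018]
tool_rot: [[-0.392, -0.92, -0.007], [-0.92, 0.392, -0.003], [0.005, 0.005, -1.0]]
ft_force: [-1.1, 0.1, -1.5]
grip_width: 0.0854
gripper_force: 0.0
```

Request:
{"method": "jog_arm", "body": {"targets": [[0,0,0,0,0,0],[0,0,0,0,0,0],[0,0,0,0,0,0],[0,0,0,0,0,0],[0,0,0,0,0,0],[0,0,0,0,0,0],[0,0,0,0,0,0],[0,0,0,0,0,0]], "hand": 0, "newtons": 40}}

```text
time_s: 4.4
position: [0.4674, 0.3225, 0.1061]
tool_rot: [[-0.388, -0.922, 0.001], [-0.922, 0.388, 0.0], [-0.001, -0.0, -1.0]]
ft_force: [-3.0, 0.6, 6.0]
grip_width: 0.013
gripper_force: 42.4
```

Request:
{"method": "jog_arm", "body": {"targets": [[0,0,0,0,0,7],[0,0,0,0,0,14],[0,0,0,0,0,21],[0,0,0,0,0,28],[0,0,0,0,0,35],[0,0,0,0,0,42],[0,0,0,0,0,49],[0,0,0,0,0,53]]}}

```text
time_s: 5.07
position: [0.4667, 0.3233, 0.1061]
tool_rot: [[-0.971, -0.239, -0.001], [-0.239, 0.971, 0.002], [0.0, 0.002, -1.0]]
ft_force: [-5.2, 5.0, 7.1]
grip_width: 0.0129
gripper_force: 42.6
```

Request:
{"method": "jog_arm", "body": {"targets": [[0,0,0,0,0,7],[0,0,0,0,0,14],[0,0,0,0,0,21],[0,0,0,0,0,28],[0,0,0,0,0,35],[0,0,0,0,0,42],[0,0,0,0,0,49],[0,0,0,0,0,53]]}}

```text
time_s: 5.73
position: [0.4669, 0.3243, 0.1061]
tool_rot: [[-0.775, 0.631, 0.0], [0.631, 0.775, 0.004], [0.002, 0.003, -1.0]]
ft_force: [-4.5, 9.8, 4.4]
grip_width: 0.0134
gripper_force: 42.3
```

Request:
{"method": "jog_arm", "body": {"targets": [[0,0,0,0,0,7],[0,0,0,0,0,14],[0,0,0,0,0,21],[0,0,0,0,0,28],[0,0,0,0,0,35],[0,0,0,0,0,42],[0,0,0,0,0,49],[0,0,0,0,0,54]]}}

```text
time_s: 6.4
position: [0.4679, 0.3248, 0.1061]
tool_rot: [[0.055, 0.998, 0.003], [0.998, -0.055, 0.005], [0.005, 0.002, -1.0]]
ft_force: [1.7, 13.2, 0.4]
grip_width: 0.013
gripper_force: 41.8
```

```bash
python3 - <<'E'
from h import *
st()
for n in("top","scene"):
    im=cam(n); P=cloud(im); stage(P,im["frame"])
im=save("scene","s1",(170,250,290,410),5)
E
```

```text
t 6.4 p [0.4679 0.3248 0.1061] w 0.013 F [ 1.7 13.2  0.4] q [22.8 30.4 82.2  0.2 67.2 25.8]
[[0.055, 0.998, 0.003], [0.998, -0.055, 0.005], [0.005, 0.002, -1.0]]
lips 2 yaw [11.4  11.02] slope(tilt) [ 0.0024 -0.0049] C [[618.5, 213.9], [624.8, 177.3]]
lips 1 yaw [11.16] slope(tilt) [0.0025] C [[634.9, 108.9]]
```

View pics/s1.png

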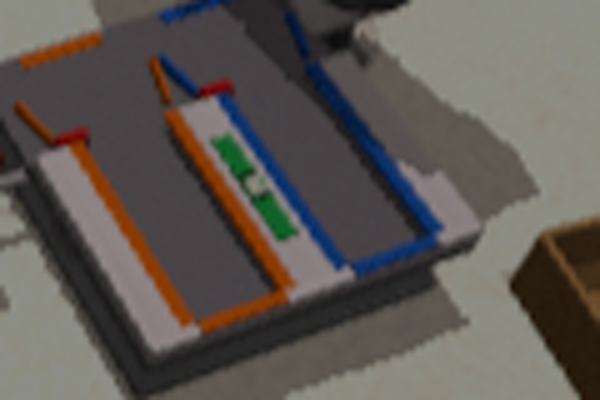

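```bash
python3 - <<'E'
from h import *
plan([(468,324.8,190,86.8),(545,260,280,48),(620,190,290,11)])
E
```

```text
-> (468, 324.8, 190, 86.8) jog [-0.0, 0.01, -8.39] rz 0.33 rows>=2.0
-> (545, 260, 280, 48) jog [-6.04, 8.05, -9.0] rz 38.8 rows>=5.4
-> (620, 190, 290, 11) jog [-0.18, 10.26, -1.0] rz 37 rows>=5.2
```

Request:
{"method": "jog_arm", "body": {"targets": [[0,0,0,0,0,0],[0,0,0,0,0,0],[0,0,0,0,0,0],[0,0,0,0,0,0],[0,0,-3,0,0,0],[0,0,-6,0,0,0],[0,0,-8.4,0,0,0]], "hand": 1}}

```text
time_s: 7.13
position: [0.4676, 0.3222, 0.1911]
tool_rot: [[0.05, 0.999, 0.001], [0.999, -0.05, 0.0], [0.0, 0.001, -1.0]]
ft_force: [0.3, 0.9, 0.1]
grip_width: 0.0855
gripper_force: 0.0
```

Request:
{"method": "jog_arm", "body": {"targets": [[-6,8,-9,0,0,38.8],[-6,8,-9,0,0,38.8],[-6,8,-9,0,0,38.8],[-6,8,-9,0,0,38.8],[-6,8,-9,0,0,38.8],[-6,8,-9,0,0,38.8],[-6,8,-9,0,0,38.8]]}}

```text
time_s: 7.72
position: [0.5445, 0.258, 0.2792]
tool_rot: [[0.666, 0.746, -0.0], [0.746, -0.666, -0.0], [-0.0, -0.0, -1.0]]
ft_force: [1.2, 0.1, -0.9]
grip_width: 0.0855
gripper_force: 0.0
```

Request:
{"method": "jog_arm", "body": {"targets": [[-0.2,10.3,-1,0,0,37],[-0.2,10.3,-1,0,0,37],[-0.2,10.3,-1,0,0,37],[-0.2,10.3,-1,0,0,37],[-0.2,10.3,-1,0,0,37],[-0.2,10.3,-1,0,0,37],[-0.2,10.3,-1,0,0,37]]}}

```text
time_s: 8.3
position: [0.6199, 0.1886, 0.2892]
tool_rot: [[0.98, 0.201, -0.0], [0.201, -0.98, -0.0], [-0.0, -0.0, -1.0]]
ft_force: [-0.2, 0.0, -0.2]
grip_width: 0.0851
gripper_force: 0.0
```

```bash
python3 - <<'E'
from h import *
st()
im=cam("wrist"); P=cloud(im);F=im["frame"]; np.savez("w2.npz",P=P,F=F); stage(P,F)
for c in("blue","orange","red"):
    for o in comps(P,F,c,.025,.15): print(c,*o)
im=cam("top"); stage(cloud(im),im["frame"])
g=F.astype(int);m=(g[...,1]>g[...,0]+30)&(g[...,1]>g[...,2]+20)&(P[...,2]>.06)&(P[...,2]<.1)
rc=np.argwhere(m); r0,c0=rc.min(0);r1,c1=rc.max(0); print(r0,r1,c0,c1)
cv2.imwrite("pics/b2.png",cv2.resize(F[max(r0-15,0):r1+15,max(c0-15,0):c1+15,::-1],None,fx=6,fy=6,interpolation=cv2.INTER_CUBIC)[:600,:800])
E
```

```text
t 8.3 p [0.6199 0.1886 0.2892] w 0.0851 F [-0.2  0.  -0.2] q [ 6.5 30.7 50.   0.  99.3 84.9]
[[0.98, 0.201, -0.0], [0.201, -0.98, -0.0], [-0.0, -0.0, -1.0]]
lips 3 yaw [10.96 11.01 10.87] slope(tilt) [-0.0002  0.0006 -0.0012] C [[602.9, 280.5], [616.0, 213.3], [635.8, 109.5]]
blue [684.3, 261.5] [56.4, 6.9] -78.5 [77.0, 79.0] 284 [99.0, 205.0]
blue [602.9, 280.5] [142.9, 9.2] 11.0 [74.0, 77.0] 817 [158.0, 181.0]
blue [616.0, 213.3] [141.8, 8.5] 11.0 [74.0, 77.0] 736 [158.0, 235.0]
blue [587.2, -118.3] [48.1, 12.1] -13.7 [52.0, 55.0] 248 [223.0, 459.0]
blue [499.9, 273.2] [35.6, 3.6] -0.9 [63.0, 70.0] 70 [233.0, 179.0]
blue [517.8, 181.9] [34.4, 2.9] 23.5 [64.0, 69.0] 60 [233.0, 245.0]
blue [460.1, 218.1] [57.8, 8.3] -78.7 [60.0, 62.0] 194 [262.0, 213.0]
blue [471.2, -121.3] [13.4, 10.3] -65.3 [27.0, 54.0] 140 [286.0, 426.0]
orange [704.3, 157.4] [56.3, 6.9] -78.5 [76.0, 79.0] 280 [100.0, 294.0]
orange [646.7, 181.3] [94.3, 8.4] 10.9 [74.0, 77.0] 504 [140.0, 265.0]
orange [635.8, 109.5] [142.1, 9.8] 10.9 [74.0, 77.0] 816 [159.0, 318.0]
orange [537.6, 78.2] [35.0, 3.6] 23.9 [68.0, 70.0] 57 [234.0, 320.0]
orange [508.1, 169.3] [10.3, 2.7] -6.8 [68.0, 69.0] 14 [241.0, 252.0]
orange [481.5, 105.1] [39.7, 8.1] -78.9 [61.0, 62.0] 135 [263.0, 292.0]
red [539.5, 199.5] [19.0, 7.7] -79.6 [73.0, 76.0] 85 [218.0, 235.0]
red [559.3, 96.5] [20.9, 7.8] -79.9 [71.0, 76.0] 93 [219.0, 313.0]
red [572.9, 28.0] [43.7, 11.2] 11.2 [114.0, 117.0] 293 [232.0, 377.0]
lips 1 yaw [11.03] slope(tilt) [0.0023] C [[636.9, 109.8]]
130 192 245 254
```

View pics/b2.png

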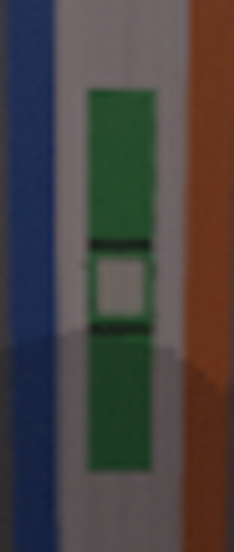

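The bubble sits midway between its two marks (rows 253–318, marks at 245 and 328), and the lip slope is about 0. The stage is level. Next is the keeper.

```bash
python3 - <<'E'
from h import *
plan([(572.5,28,200,11),(572.5,28,86,11)])
E
```

```text
-> (572.5, 28, 200, 11) jog [-7.87, 14.8, 8.94] rz 0.63 rows>=4.6
-> (572.5, 28, 86, 11) jog [0.0, 0.0, 11.4] rz 0 rows>=2.7
```

Request:
{"method": "jog_arm", "body": {"targets": [[-7.9,14.8,8.9,0,0,0.6],[-7.9,14.8,8.9,0,0,0.6],[-7.9,14.8,8.9,0,0,0.6],[-7.9,14.8,8.9,0,0,0.6],[-7.9,14.8,8.9,0,0,0.6],[-7.9,14.8,8.9,0,0,0.6]]}}

```text
time_s: 8.9
position: [0.5698, 0.0248, 0.1982]
tool_rot: [[0.982, 0.186, -0.005], [0.186, -0.982, -0.0], [-0.005, -0.001, -1.0]]
ft_force: [-0.3, 0.2, -0.3]
grip_width: 0.0855
gripper_force: 0.0
```

Request:
{"method": "jog_arm", "body": {"targets": [[0,0,4,0,0,0],[0,0,7.5,0,0,0],[0,0,10,0,0,0],[0,0,11.4,0,0,0],[0,0,11.4,0,0,0]]}}

```text
time_s: 9.32
position: [0.5706, 0.029, 0.0838]
tool_rot: [[0.982, 0.19, -0.005], [0.19, -0.982, 0.001], [-0.005, -0.002, -1.0]]
ft_force: [-0.5, 0.1, 0.6]
grip_width: 0.0852
gripper_force: 0.0
```

Request:
{"method": "jog_arm", "body": {"targets": [[0,0,0,0,0,0],[0,0,0,0,0,0],[0,0,0,0,0,0],[0,0,0,0,0,0],[0,0,0,0,0,0],[0,0,0,0,0,0],[0,0,0,0,0,0]], "hand": 0, "newtons": 30}}

```text
time_s: 9.9
position: [0.5719, 0.0279, 0.0869]
tool_rot: [[0.982, 0.187, 0.001], [0.187, -0.982, -0.0], [0.001, 0.0, -1.0]]
ft_force: [-1.3, -1.0, 4.4]
grip_width: 0.0114
gripper_force: 34.2
```

Request:
{"method": "jog_arm", "body": {"targets": [[0,0.5,0,0,0,0],[0,1,0,0,0,0],[0,1.4,0,0,0,0],[0,1.7,0,0,0,0],[0,1.8,0,0,0,0]]}}

```text
time_s: 10.32
position: [0.5755, 0.0094, 0.0869]
tool_rot: [[0.982, 0.187, 0.001], [0.187, -0.982, -0.0], [0.001, 0.0, -1.0]]
ft_force: [-0.8, 0.6, 6.3]
grip_width: 0.0109
gripper_force: 34.6
```

Request:
{"method": "jog_arm", "body": {"targets": [[0,0.1,0,0,0,0],[0,0.2,0,0,0,0],[0,0.3,0,0,0,0],[0,0.3,0,0,0,0]]}}

```text
time_s: 10.65
position: [0.5759, 0.0075, 0.0869]
tool_rot: [[0.982, 0.187, 0.001], [0.187, -0.982, 0.001], [0.001, -0.001, -1.0]]
ft_force: [-1.4, 5.0, 6.1]
grip_width: 0.0114
gripper_force: 34.6
```

Request:
{"method": "jog_arm", "body": {"targets": [[0,0.1,0,0,0,0],[0,0.2,0,0,0,0],[0,0.3,0,0,0,0],[0,0.3,0,0,0,0]]}}

```text
time_s: 10.98
position: [0.5759, 0.0073, 0.0868]
tool_rot: [[0.982, 0.188, -0.0], [0.188, -0.982, 0.006], [0.001, -0.006, -1.0]]
ft_force: [-2.5, 19.4, 8.4]
grip_width: 0.0116
gripper_force: 34.7
```

Keeper is at its open stop. Now release it and go to the first blue plate.

```bash
python3 - <<'E'
from h import *
im=cam("top");P=cloud(im);F=im["frame"]
for c in("blue","orange"):
    for o in comps(P,F,c,.035,.06): print(c,*o[:5])
plan([(576,7.3,200,11),(510,-120,240,-15.5)],)
E
```

```text
blue [588.6, -118.9] [47.2, 9.4] -15.8 [50.0, 56.0] 67
blue [454.4, -130.8] [47.3, 10.4] 24.4 [50.0, 55.0] 75
-> (576, 7.3, 200, 11) jog [0.01, 0.01, -11.32] rz -0.18 rows>=2.7
-> (510, -120, 240, -15.5) jog [-8.91, 11.24, -4.0] rz 26.5 rows>=3.7
```

Request:
{"method": "jog_arm", "body": {"targets": [[0,-0.3,0,0,0,0],[0,-0.3,0,0,0,0],[0,-0.3,0,0,0,0],[0,-0.3,0,0,0,0],[0,-0.3,-3,0,0,0],[0,-0.3,-7,0,0,0],[0,-0.3,-11.3,0,0,0],[0,-0.3,-11.3,0,0,0]], "hand": 1}}

```text
time_s: 11.7
position: [0.5784, 0.0063, 0.2071]
tool_rot: [[0.982, 0.186, 0.013], [0.187, -0.982, -0.003], [0.012, 0.005, -1.0]]
ft_force: [1.0, -0.7, 0.9]
grip_width: 0.0855
gripper_force: 0.0
```

```bash
python3 - <<'E'
from h import *
plan([(587,-118.5,200,-15.7)],)
E
```

```text
-> (587, -118.5, 200, -15.7) jog [-1.48, 12.42, 0.71] rz 26.45 rows>=3.7
```

Request:
{"method": "jog_arm", "body": {"targets": [[-1.5,12.4,0.5,0,0,26.5],[-1.5,12.4,0.5,0,0,26.5],[-1.5,12.4,0.5,0,0,26.5],[-1.5,12.4,0.5,0,0,26.5],[-1.5,12.4,0.5,0,0,26.5],[-1.5,12.4,0.5,0,0,26.5]]}}

```text
time_s: 12.2
position: [0.584, -0.1175, 0.194]
tool_rot: [[0.963, -0.269, -0.0], [-0.269, -0.963, 0.0], [-0.001, -0.0, -1.0]]
ft_force: [-0.2, -0.9, -0.3]
grip_width: 0.0854
gripper_force: 0.0
```

```bash
python3 - <<'E'
from h import *
st()
im=save("wrist","w3");P=cloud(im);F=im["frame"]
for c in("blue","orange","red"):
    for o in comps(P,F,c,.035,.13): print(c,*o)
E
```

```text
t 12.2 p [ 0.584  -0.1175  0.194 ] w 0.0854 F [-0.2 -0.9 -0.3] q [-22.8  28.   70.4   0.   81.7  82.8]
[[0.963, -0.269, -0.0], [-0.269, -0.963, 0.0], [-0.001, -0.0, -1.0]]
blue [587.9, -119.1] [47.9, 10.5] -15.5 [52.0, 55.0] 505 [172.0, 255.0]
blue [453.1, -131.2] [49.3, 11.3] 26.1 [52.0, 55.0] 357 [280.0, 296.0]
blue [525.0, 185.2] [18.4, 4.7] 17.1 [67.0, 69.0] 58 [301.0, 7.0]
orange [598.0, -307.3] [49.2, 12.5] -25.7 [52.0, 55.0] 612 [111.0, 441.0]
orange [612.5, 104.5] [94.6, 10.9] 10.9 [74.0, 77.0] 768 [214.0, 29.0]
orange [434.6, -309.9] [48.3, 11.7] -7.4 [53.0, 55.0] 379 [256.0, 456.0]
orange [544.1, 80.5] [20.5, 4.3] 22.2 [67.0, 69.0] 67 [264.0, 85.0]
red [579.4, 7.5] [40.9, 11.8] 10.5 [114.0, 116.0] 543 [237.0, 114.0]
red [563.6, 75.8] [21.1, 8.1] -78.2 [73.0, 76.0] 152 [250.0, 78.0]
red [544.3, 175.1] [12.2, 7.3] -77.8 [73.0, 75.0] 44 [288.0, 2.0]
```

View pics/w3.png

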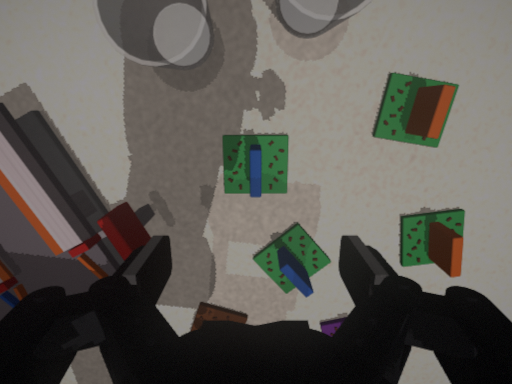

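Target confirmed at (255,172): green slab, blue fin, about −15.5°. The second blue is at (293,270) and the oranges at (432,110) and (447,248). The keeper teeth are clear of the lanes.

```bash
python3 - <<'E'
from h import *
plan([(587.7,-119,20,-15.5)],)
def S(x,y): return 580.1+.9818*x-.190*y,187.4+.190*x+.9818*y
for x in(-85,-40,5,40,76): print(x,np.round(S(x,53),1),np.round(S(x,-53),1))
E
```

```text
-> (587.7, -119, 20, -15.5) jog [0.41, 0.11, 17.42] rz -0.04 rows>=4.2
-85 [486.6 223.3] [506.7 119.2]
-40 [530.8 231.8] [550.9 127.8]
5 [574.9 240.4] [595.1 136.3]
40 [609.3 247. ] [629.4 143. ]
76 [644.6 253.9] [664.8 149.8]
```

Request:
{"method": "jog_arm", "body": {"targets": [[0.4,0.1,4,0,0,0],[0.4,0.1,8,0,0,0],[0.4,0.1,12,0,0,0],[0.4,0.1,15,0,0,0],[0.4,0.1,17,0,0,0],[0.4,0.1,17.4,0,0,0],[0.4,0.1,17.4,0,0,0]]}}

```text
time_s: 12.83
position: [0.5874, -0.1183, 0.0197]
tool_rot: [[0.963, -0.268, -0.002], [-0.268, -0.963, 0.001], [-0.002, -0.0, -1.0]]
ft_force: [0.1, -0.7, 0.0]
grip_width: 0.0857
gripper_force: 0.0
```

Request:
{"method": "jog_arm", "body": {"targets": [[0,0,0,0,0,0],[0,0,0,0,0,0],[0,0,0,0,0,0],[0,0,0,0,0,0],[0,0,0,0,0,0],[0,0,0,0,0,0],[0,0,0,0,0,0]], "hand": 0, "newtons": 30}}

```text
time_s: 13.42
position: [0.5879, -0.1196, 0.0208]
tool_rot: [[0.963, -0.271, 0.001], [-0.271, -0.963, -0.0], [0.001, 0.0, -1.0]]
ft_force: [-0.4, 1.2, 3.6]
grip_width: 0.0118
gripper_force: 31.2
```

```bash
python3 - <<'E'
from h import *
o=st();z=o["position"][2]*1000
p=o["position"]*1000
plan([(p[0],p[1],180,-15.5),(525,50,180,11),(486.6,223.3,180,11),(486.6,223.3,62+z,11)])
E
```

```text
t 13.42 p [ 0.5879 -0.1196  0.0208] w 0.0118 F [-0.4  1.2  3.6] q [-22.8  39.2  81.6  -0.   59.2  82.9]
[[0.963, -0.271, 0.001], [-0.271, -0.963, -0.0], [0.001, 0.0, -1.0]]
-> (np.float64(587.9005091129711), np.float64(-119.55808018295737), 180, -15.5) jog [0.0, -0.0, -15.92] rz -0.23 rows>=3.8
-> (525, 50, 180, 11) jog [-10.59, -14.66, -0.0] rz -26.5 rows>=4.3
-> (486.6, 223.3, 180, 11) jog [-0.46, -17.74, -0.0] rz 0 rows>=4.3
-> (486.6, 223.3, np.float64(82.79109847252978), 11) jog [0.0, 0.0, 9.72] rz 0 rows>=2.3
```

Request:
{"method": "jog_arm", "body": {"targets": [[0,0,-3,0,0,0],[0,0,-7,0,0,0],[0,0,-11,0,0,0],[0,0,-14,0,0,0],[0,0,-15.9,0,0,-0.2],[0,0,-15.9,0,0,-0.2]]}}

```text
time_s: 13.92
position: [0.5891, -0.1199, 0.1837]
tool_rot: [[0.964, -0.267, 0.007], [-0.267, -0.964, -0.003], [0.008, 0.001, -1.0]]
ft_force: [0.6, -0.2, -0.2]
grip_width: 0.0116
gripper_force: 30.5
```

Request:
{"method": "jog_arm", "body": {"targets": [[-2,-2.8,0,0,0,-5],[-4,-5.6,0,0,0,-10],[-6,-8.4,0,0,0,-15],[-8,-11.2,0,0,0,-20],[-9.6,-13.5,0,0,0,-24],[-10.6,-14.7,0,0,0,-26.5],[-10.6,-14.7,0,0,0,-26.5]]}}

```text
time_s: 14.5
position: [0.523, 0.0534, 0.1781]
tool_rot: [[0.981, 0.195, -0.003], [0.195, -0.981, 0.001], [-0.003, -0.002, -1.0]]
ft_force: [0.3, 0.5, -1.1]
grip_width: 0.0115
gripper_force: 30.4
```

Request:
{"method": "jog_arm", "body": {"targets": [[0,-3,0,0,0,0],[-0.1,-6.5,0,0,0,0],[-0.2,-10,0,0,0,0],[-0.3,-13.5,0,0,0,0],[-0.4,-16.5,0,0,0,0],[-0.5,-17.7,0,0,0,0],[-0.5,-17.7,0,0,0,0]]}}

```text
time_s: 15.08
position: [0.4856, 0.2249, 0.1783]
tool_rot: [[0.981, 0.192, -0.002], [0.192, -0.981, -0.0], [-0.002, -0.0, -1.0]]
ft_force: [-0.6, -0.2, -1.3]
grip_width: 0.0118
gripper_force: 30.4
```

```bash
python3 - <<'E'
from h import *
o=st()
plan([(486.6,223.3,84,11)])
for n in("top","scene"):
    im=cam(n);P=cloud(im);F=im["frame"]
    for c in("blue","orange"):
        for q in comps(P,F,c,.035,.06): print(n,c,*q[:5])
E
```

```text
t 15.08 p [0.4856 0.2249 0.1783] w 0.0118 F [-0.6 -0.2 -1.3] q [12.2 23.  81.8  0.  75.3 91.1]
[[0.981, 0.192, -0.002], [0.192, -0.981, -0.0], [-0.002, -0.0, -1.0]]
-> (486.6, 223.3, 84, 11) jog [0.07, 0.18, 9.43] rz 0.09 rows>=2.3
top blue [454.4, -130.8] [47.3, 10.2] 24.8 [51.0, 55.0] 69
scene blue [-670.8, 992.6] [371.1, 34.3] 75.8 [36.0, 58.0] 313
scene blue [-566.6, -953.8] [253.6, 13.5] 59.0 [36.0, 59.0] 199
scene blue [455.4, -131.1] [48.2, 11.4] 26.6 [38.0, 55.0] 64
scene orange [436.4, -309.1] [47.6, 10.3] -4.0 [51.0, 56.0] 40
scene orange [600.7, -307.5] [45.5, 11.3] -24.3 [52.0, 56.0] 49
```

Request:
{"method": "jog_arm", "body": {"targets": [[0,0.1,3,0,0,0],[0,0.1,6,0,0,0],[0,0.1,8,0,0,0],[0,0.1,8.5,0,0,0],[0,0.1,9,0,0,0],[0,0.1,9,0,0,0],[0,0.1,9,0,0,0],[0,0.1,9,0,0,0]]}}

```text
time_s: 15.85
position: [0.4873, 0.2223, 0.0905]
tool_rot: [[0.982, 0.19, 0.002], [0.19, -0.982, 0.0], [0.002, 0.0, -1.0]]
ft_force: [-0.0, -0.4, -1.8]
grip_width: 0.0118
gripper_force: 30.4
```

```bash
python3 - <<'E'
from h import *
o=st()
plan([(486.6,223.3,82.5,11)])
im=cam("wrist");P=cloud(im);F=im["frame"];stage(P,F)
for c in("blue",):
    for q in comps(P,F,c,.055,.13): print(c,*q)
cv2.imwrite("pics/w4.png",F[:,:,::-1])
E
```

```text
t 15.85 p [0.4873 0.2223 0.0905] w 0.0118 F [-0.  -0.4 -1.8] q [11.9 28.7 88.7 -0.  62.4 90.9]
[[0.982, 0.19, 0.002], [0.19, -0.982, 0.0], [0.002, 0.0, -1.0]]
-> (486.6, 223.3, 82.5, 11) jog [-0.05, -0.11, 0.8] rz -0.05 rows>=0.2
lips 0 yaw [] slope(tilt) [] C []
blue [565.9, 273.6] [67.1, 10.1] 10.8 [74.0, 76.0] 2670 [67.0, 186.0]
blue [578.8, 206.1] [66.9, 10.5] 11.2 [74.0, 76.0] 2684 [67.0, 319.0]
blue [500.1, 273.0] [35.7, 3.9] -1.6 [63.0, 69.0] 463 [187.0, 178.0]
blue [517.8, 181.3] [35.9, 6.1] 24.1 [65.0, 69.0] 446 [187.0, 328.0]
blue [487.1, 221.6] [49.6, 13.1] 10.6 [94.0, 124.0] 3255 [256.0, 255.0]
```

View pics/w4.png

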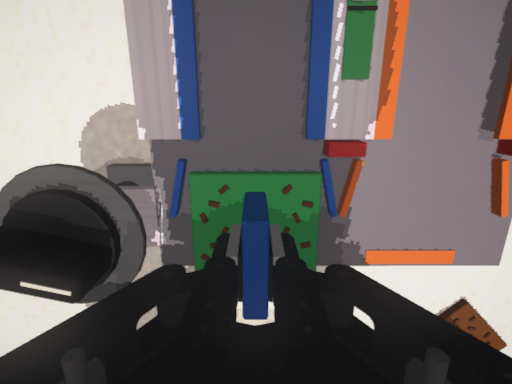

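The plate (cols 192–320) sits just before the blue guides, about 1.4 mm right of the lane's centreline. I'll correct that, lower it and advance.

Request:
{"method": "jog_arm", "body": {"targets": [[0,-0.14,0.3,0,0,0],[0,-0.14,0.6,0,0,0],[0,-0.14,0.75,0,0,0],[0,-0.14,0.75,0,0,0],[0,-0.14,0.75,0,0,0]]}}

```text
time_s: 16.32
position: [0.4862, 0.2239, 0.0817]
tool_rot: [[0.982, 0.19, -0.0], [0.19, -0.982, -0.0], [-0.0, -0.0, -1.0]]
ft_force: [0.3, 0.3, -2.0]
grip_width: 0.0113
gripper_force: 30.4
```

Request:
{"method": "jog_arm", "body": {"targets": [[0.7,0,0,0,0,0],[1.4,0,0,0,0,0],[2.1,0,0,0,0,0],[2.8,0,0,0,0,0],[3.5,0,0,0,0,0],[4.2,0,0,0,0,0],[5,0,0,0,0,0],[5,0,0,0,0,0]]}}

```text
time_s: 16.98
position: [0.5369, 0.2335, 0.0818]
tool_rot: [[0.982, 0.19, 0.001], [0.19, -0.982, 0.0], [0.001, 0.0, -1.0]]
ft_force: [0.2, -0.3, -1.6]
grip_width: 0.0114
gripper_force: 30.4
```

```bash
python3 - <<'E'
from h import *
o=st()
im=cam("wrist");P=cloud(im);F=im["frame"]
for q in comps(P,F,"blue",.055,.13): print(*q)
cv2.imwrite("pics/w5.png",F[:,:,::-1])
E
```

```text
t 16.98 p [0.5369 0.2335 0.0818] w 0.0114 F [ 0.2 -0.3 -1.6] q [11.9 33.5 80.9 -0.  65.5 91. ]
[[0.982, 0.19, 0.001], [0.19, -0.982, 0.0], [0.001, 0.0, -1.0]]
[588.3, 278.0] [117.3, 10.3] 11.0 [74.0, 77.0] 4507 [111.0, 188.0]
[602.2, 210.7] [115.6, 10.4] 10.9 [74.0, 77.0] 4572 [111.0, 323.0]
[536.8, 232.6] [50.0, 13.2] 11.2 [85.0, 115.0] 3286 [256.0, 255.0]
[507.7, 272.8] [21.3, 3.5] -1.9 [62.0, 69.0] 180 [254.0, 185.0]
[538.5, 194.2] [41.0, 6.3] 34.0 [64.0, 69.0] 169 [254.0, 325.0]
[463.2, 218.9] [16.7, 3.1] -82.9 [60.0, 62.0] 44 [324.0, 255.0]
```

View pics/w5.png

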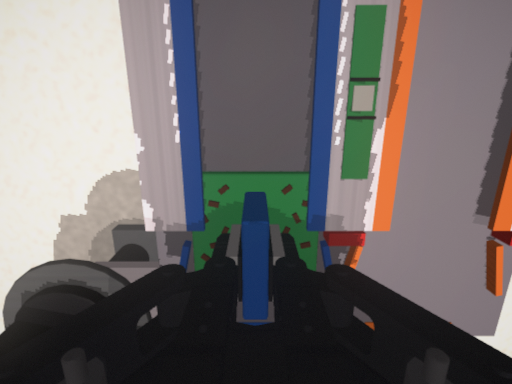

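The front edge is under both lips with no side force. Continue to the end.

Request:
{"method": "jog_arm", "body": {"targets": [[1,0,0,0,0,0],[2,0,0,0,0,0],[3,0,0,0,0,0],[4,0,0,0,0,0],[5,0,0,0,0,0],[6,0,0,0,0,0],[7,0,0,0,0,0],[8,0,0,0,0,0]]}}

```text
time_s: 17.7
position: [0.6139, 0.2486, 0.0817]
tool_rot: [[0.982, 0.19, -0.001], [0.19, -0.982, -0.0], [-0.001, -0.0, -1.0]]
ft_force: [0.2, -0.3, -0.8]
grip_width: 0.0117
gripper_force: 30.4
```

Request:
{"method": "jog_arm", "body": {"targets": [[0.6,0,0,0,0,0],[1.2,0,0,0,0,0],[1.8,0,0,0,0,0],[2.3,0,0,0,0,0],[2.6,0,0,0,0,0],[2.9,0,0,0,0,0],[2.9,0,0,0,0,0]]}}

```text
time_s: 18.28
position: [0.6427, 0.2541, 0.0817]
tool_rot: [[0.982, 0.19, 0.0], [0.19, -0.982, -0.0], [0.0, 0.0, -1.0]]
ft_force: [-0.7, 0.7, -0.5]
grip_width: 0.0114
gripper_force: 30.4
```

Request:
{"method": "jog_arm", "body": {"targets": [[0.1,0,0.05,0,0,0],[0.2,0,0.1,0,0,0],[0.3,0,0.1,0,0,0],[0.3,0,0.1,0,0,0]]}}

```text
time_s: 18.62
position: [0.6454, 0.2547, 0.081]
tool_rot: [[0.982, 0.19, 0.0], [0.19, -0.982, 0.0], [0.0, -0.0, -1.0]]
ft_force: [0.5, 0.1, -0.6]
grip_width: 0.0118
gripper_force: 30.6
```

Request:
{"method": "jog_arm", "body": {"targets": [[0,0,0,0,0,0],[0,0,0,0,0,0],[0,0,0,0,0,0],[0,0,0,0,0,0],[0,0,-3,0,0,0],[0,0,-7,0,0,0],[0,0,-11,0,0,0],[0,0,-11,0,0,0]], "hand": 0.6}}

```text
time_s: 19.28
position: [0.6477, 0.2553, 0.2002]
tool_rot: [[0.982, 0.19, 0.015], [0.19, -0.982, 0.003], [0.015, -0.0, -1.0]]
ft_force: [0.2, 0.7, 1.8]
grip_width: 0.0516
gripper_force: 0.0
```

```bash
python3 - <<'E'
from h import *
o=st()
plan([(550,65,200,11),(458,-110,200,25.5)])
im=cam("wrist");P=cloud(im);F=im["frame"]
for q in comps(P,F,"blue",.055,.13): print(*q)
im=cam("top");P=cloud(im);F=im["frame"]
for c in("blue","orange"):
    for q in comps(P,F,c,.035,.06): print(c,*q[:5])
E
```

```text
t 19.28 p [0.6477 0.2553 0.2002] w 0.0516 F [0.2 0.7 1.8] q [11.8 37.9 51.1 -0.  90.2 90.8]
[[0.982, 0.19, 0.015], [0.19, -0.982, 0.003], [0.015, -0.0, -1.0]]
-> (550, 65, 200, 11) jog [-13.22, 16.82, 0.02] rz -0.02 rows>=5.1
-> (458, -110, 200, 25.5) jog [-12.37, 15.42, 0.0] rz -14.5 rows>=4.7
[628.4, 221.5] [163.6, 61.1] 33.1 [75.0, 78.0] 1736 [194.0, 280.0]
[599.1, 279.9] [150.4, 8.9] 11.0 [74.0, 77.0] 1146 [215.0, 222.0]
[644.9, 254.3] [49.3, 10.5] 10.9 [91.0, 115.0] 809 [193.0, 255.0]
[499.9, 273.2] [36.2, 3.2] -1.3 [64.0, 70.0] 86 [301.0, 215.0]
[518.7, 182.6] [41.2, 3.4] 23.9 [65.0, 70.0] 82 [302.0, 296.0]
blue [454.4, -130.8] [47.3, 10.2] 24.7 [50.0, 56.0] 71
```

Request:
{"method": "jog_arm", "body": {"targets": [[-13.2,16.8,0,0,0,0],[-13.2,16.8,0,0,0,0],[-13.2,16.8,0,0,0,0],[-13.2,16.8,0,0,0,0],[-13.2,16.8,0,0,0,0],[-13.2,16.8,0,0,0,0],[-13.2,16.8,0,0,0,0]], "hand": 1}}

```text
time_s: 19.97
position: [0.5464, 0.0628, 0.1899]
tool_rot: [[0.982, 0.187, -0.002], [0.187, -0.982, 0.0], [-0.002, -0.001, -1.0]]
ft_force: [-0.2, -0.7, -0.3]
grip_width: 0.0853
gripper_force: 0.0
```

Request:
{"method": "jog_arm", "body": {"targets": [[-12.6,17.4,0,0,0,-14.5],[-12.6,17.4,0,0,0,-14.5],[-12.6,17.4,0,0,0,-14.5],[-12.6,17.4,0,0,0,-14.5],[-12.6,17.4,0,0,0,-14.5],[-12.6,17.4,0,0,0,-14.5],[-12.6,17.4,0,0,0,-14.5],[-12.6,17.4,0,0,0,-14.5]]}}

```text
time_s: 20.63
position: [0.4575, -0.1298, 0.1902]
tool_rot: [[0.903, 0.429, -0.001], [0.429, -0.903, 0.001], [-0.0, -0.001, -1.0]]
ft_force: [0.1, 0.2, 0.6]
grip_width: 0.0855
gripper_force: 0.0
```

```bash
cat >> h.py <<'E'
def fins(n="wrist",cols=("blue","orange")):
    im=cam(n);P=cloud(im);F=im["frame"]
    for c in cols:
        for q in comps(P,F,c,.042,.06): print(n,c,*q)
E
python3 - <<'E'
from h import *
o=st(); fins(); fins("top")
plan([(454,-131,20,25.5)])
E
```

```text
t 20.63 p [ 0.4575 -0.1298  0.1902] w 0.0855 F [0.1 0.2 0.6] q [-30.2  16.6  89.7   0.   73.8  34.4]
[[0.903, 0.429, -0.001], [0.429, -0.903, 0.001], [-0.0, -0.001, -1.0]]
wrist blue [453.3, -130.9] [48.8, 10.4] 25.1 [52.0, 55.0] 503 [181.0, 254.0]
wrist orange [597.3, -307.8] [49.2, 12.2] -25.7 [52.0, 55.0] 596 [127.0, 484.0]
wrist orange [443.6, -310.8] [29.1, 11.2] -6.6 [53.0, 54.0] 219 [256.0, 399.0]
top orange [485.9, 95.1] [15.8, 6.2] -80.0 [57.0, 60.0] 12 [210.0, 185.0]
top orange [436.5, -310.1] [44.6, 9.8] -6.6 [50.0, 55.0] 55 [231.0, 342.0]
-> (454, -131, 20, 25.5) jog [-0.43, 0.03, 17.04] rz 0.07 rows>=4.1
```

Request:
{"method": "jog_arm", "body": {"targets": [[-0.4,0,4,0,0,0],[-0.4,0,8,0,0,0],[-0.4,0,12,0,0,0],[-0.4,0,15,0,0,0],[-0.4,0,16.7,0,0,0],[-0.4,0,17,0,0,0],[-0.4,0,17,0,0,0]]}}

```text
time_s: 21.32
position: [0.4537, -0.1307, 0.0202]
tool_rot: [[0.902, 0.432, -0.002], [0.432, -0.902, 0.001], [-0.001, -0.002, -1.0]]
ft_force: [-0.2, -0.2, 0.8]
grip_width: 0.0849
gripper_force: 0.0
```

Request:
{"method": "jog_arm", "body": {"targets": [[0,0,0,0,0,0],[0,0,0,0,0,0],[0,0,0,0,0,0],[0,0,0,0,0,0],[0,0,0,0,0,0],[0,0,0,0,0,0],[0,0,0,0,0,0]], "hand": 0, "newtons": 30}}

```text
time_s: 21.9
position: [0.4536, -0.132, 0.0212]
tool_rot: [[0.903, 0.43, 0.001], [0.43, -0.903, -0.0], [0.0, 0.001, -1.0]]
ft_force: [-1.5, 0.5, 5.2]
grip_width: 0.0119
gripper_force: 30.2
```

```bash
python3 - <<'E'
from h import *
o=st();z=o["position"][2]*1000
p=o["position"]*1000
plan([(p[0],p[1],170,25.4),(470,60,170,11),(486.4,223.7,170,11),(486.4,223.7,62+z,11)])
E
```

```text
t 21.9 p [ 0.4536 -0.132   0.0212] w 0.0119 F [-1.5  0.5  5.2] q [-30.6  30.4 102.7   0.   46.9  33.9]
[[0.903, 0.43, 0.001], [0.43, -0.903, -0.0], [0.0, 0.001, -1.0]]
-> (np.float64(453.6330036388747), np.float64(-132.03099333851233), 170, 25.4) jog [0.0, 0.0, -14.88] rz 0.07 rows>=3.6
-> (470, 60, 170, 11) jog [9.72, -16.64, -0.0] rz 14.4 rows>=4.6
-> (486.4, 223.7, 170, 11) jog [4.73, -15.76, -0.0] rz 0 rows>=3.9
-> (486.4, 223.7, np.float64(83.24166578049955), 11) jog [0.0, 0.0, 8.68] rz 0 rows>=2.1
```

Request:
{"method": "jog_arm", "body": {"targets": [[0,0,-3,0,0,0],[0,0,-7,0,0,0],[0,0,-11,0,0,0],[0,0,-14,0,0,0],[0,0,-14.9,0,0,0],[0,0,-14.9,0,0,0]]}}

```text
time_s: 22.4
position: [0.4541, -0.1323, 0.1715]
tool_rot: [[0.903, 0.43, 0.004], [0.43, -0.903, -0.002], [0.002, 0.004, -1.0]]
ft_force: [0.7, -0.1, -1.6]
grip_width: 0.0116
gripper_force: 30.0
```

Request:
{"method": "jog_arm", "body": {"targets": [[1.8,-3.1,0,0,0,2.7],[3.6,-6.2,0,0,0,5.4],[5.4,-9.3,0,0,0,8.1],[7.2,-12.4,0,0,0,10.8],[8.8,-15,0,0,0,13],[9.7,-16.6,0,0,0,14.4],[9.7,-16.6,0,0,0,14.4]]}}

```text
time_s: 22.98
position: [0.4685, 0.0627, 0.1674]
tool_rot: [[0.981, 0.194, -0.004], [0.194, -0.981, 0.001], [-0.004, -0.002, -1.0]]
ft_force: [-1.2, -0.4, -2.7]
grip_width: 0.0118
gripper_force: 30.1
```

Request:
{"method": "jog_arm", "body": {"targets": [[1,-3.3,0,0,0,0],[2,-6.6,0,0,0,0],[3,-9.9,0,0,0,0],[4,-13.2,0,0,0,0],[4.5,-15,0,0,0,0],[4.7,-15.8,0,0,0,0],[4.7,-15.8,0,0,0,0]]}}

```text
time_s: 23.57
position: [0.4849, 0.2243, 0.1679]
tool_rot: [[0.981, 0.194, -0.003], [0.194, -0.981, -0.001], [-0.003, 0.0, -1.0]]
ft_force: [-0.4, 0.1, -2.1]
grip_width: 0.0116
gripper_force: 30.3
```

Request:
{"method": "jog_arm", "body": {"targets": [[0,0,3,0,0,0],[0,0,6,0,0,0],[0,0,7.5,0,0,0],[0,0,8,0,0,0],[0,0,8,0,0,0],[0,0,8,0,0,0],[0,0,8,0,0,0]]}}

```text
time_s: 24.15
position: [0.4862, 0.2233, 0.0909]
tool_rot: [[0.981, 0.192, 0.002], [0.192, -0.981, 0.0], [0.002, 0.0, -1.0]]
ft_force: [0.3, -0.7, -1.3]
grip_width: 0.0114
gripper_force: 30.2
```

```bash
python3 - <<'E'
from h import *
o=st()
plan([(486.3,223.8,82.6,11)])
im=cam("wrist");P=cloud(im);F=im["frame"]
for q in comps(P,F,"blue",.055,.13): print(*q)
E
```

```text
t 24.15 p [0.4862 0.2233 0.0909] w 0.0114 F [ 0.3 -0.7 -1.3] q [12.  28.6 88.8 -0.  62.5 91. ]
[[0.981, 0.192, 0.002], [0.192, -0.981, 0.0], [0.002, 0.0, -1.0]]
-> (486.3, 223.8, 82.6, 11) jog [0.02, -0.04, 0.83] rz 0.04 rows>=0.2
[565.6, 273.4] [66.1, 9.9] 10.9 [74.0, 77.0] 2605 [66.0, 189.0]
[578.7, 206.1] [66.3, 10.5] 10.8 [74.0, 77.0] 2649 [66.0, 321.0]
[500.1, 272.9] [35.8, 3.9] -1.9 [63.0, 69.0] 456 [186.0, 180.0]
[518.0, 181.4] [35.7, 6.2] 24.0 [65.0, 69.0] 454 [186.0, 330.0]
[486.9, 222.6] [49.7, 13.2] 11.3 [95.0, 124.0] 3228 [254.0, 255.0]
```

Request:
{"method": "jog_arm", "body": {"targets": [[0,-0.05,0.3,0,0,0],[0,-0.05,0.6,0,0,0],[0,-0.05,0.85,0,0,0],[0,-0.05,0.85,0,0,0],[0,-0.05,0.85,0,0,0]]}}

```text
time_s: 24.62
position: [0.4853, 0.2243, 0.0812]
tool_rot: [[0.981, 0.192, -0.0], [0.192, -0.981, -0.0], [-0.0, 0.0, -1.0]]
ft_force: [-0.0, 0.0, -1.7]
grip_width: 0.0115
gripper_force: 30.3
```

Request:
{"method": "jog_arm", "body": {"targets": [[0.7,0,0,0,0,0],[1.4,0,0,0,0,0],[2.1,0,0,0,0,0],[2.8,0,0,0,0,0],[3.5,0,0,0,0,0],[4.2,0,0,0,0,0],[5,0,0,0,0,0],[5,0,0,0,0,0]]}}

```text
time_s: 25.28
position: [0.5361, 0.234, 0.0812]
tool_rot: [[0.981, 0.192, 0.001], [0.192, -0.981, 0.0], [0.001, 0.0, -1.0]]
ft_force: [0.7, 0.1, -1.7]
grip_width: 0.0111
gripper_force: 30.3
```

Request:
{"method": "jog_arm", "body": {"targets": [[0.7,0,0,0,0,0],[1.4,0,0,0,0,0],[2.1,0,0,0,0,0],[2.8,0,0,0,0,0],[3.3,0,0,0,0,0],[3.7,0,0,0,0,0],[4,0,0,0,0,0],[4,0,0,0,0,0]]}}

```text
time_s: 25.95
position: [0.5743, 0.2416, 0.0813]
tool_rot: [[0.981, 0.192, 0.001], [0.192, -0.981, 0.0], [0.001, 0.0, -1.0]]
ft_force: [1.2, 0.3, -0.7]
grip_width: 0.0114
gripper_force: 30.4
```

```bash
python3 - <<'E'
from h import *
o=st()
d=o["position"][:2]*1000-np.array([580.1,187.4]);print(d@[.9818,.19],d@[-.19,.9818])
E
```

```text
t 25.95 p [0.5743 0.2416 0.0813] w 0.0114 F [ 1.2  0.3 -0.7] q [11.9 36.7 74.3 -0.  69.  90.9]
[[0.981, 0.192, 0.001], [0.192, -0.981, 0.0], [0.001, 0.0, -1.0]]
4.605476757732673 54.30467737386664
```

Request:
{"method": "jog_arm", "body": {"targets": [[0.1,0,0.05,0,0,0],[0.1,0,0.05,0,0,0],[0.1,0,0.05,0,0,0]]}}

```text
time_s: 26.2
position: [0.5745, 0.2417, 0.0813]
tool_rot: [[0.981, 0.192, 0.0], [0.192, -0.981, -0.0], [0.0, 0.0, -1.0]]
ft_force: [-2.0, -0.3, 4.6]
grip_width: 0.0114
gripper_force: 31.0
```

Request:
{"method": "jog_arm", "body": {"targets": [[0,0,0,0,0,0],[0,0,0,0,0,0],[0,0,0,0,0,0],[0,0,0,0,0,0],[0,0,-3,0,0,0],[0,0,-7,0,0,0],[0,0,-11,0,0,0],[0,0,-11,0,0,0]], "hand": 0.5}}

```text
time_s: 26.87
position: [0.5773, 0.2424, 0.1991]
tool_rot: [[0.981, 0.192, 0.014], [0.192, -0.981, 0.003], [0.014, -0.0, -1.0]]
ft_force: [0.2, -0.1, 1.2]
grip_width: 0.0425
gripper_force: 0.0
```

```bash
python3 - <<'E'
from h import *
o=st()
im=cam("wrist");P=cloud(im);F=im["frame"]
for q in comps(P,F,"blue",.09,.13): print(*q)
fins("top")
plan([(574.3,241.6,191,11),(560,-10,200,-7),(598,-300,200,-25.7)])
E
```

```text
t 26.87 p [0.5773 0.2424 0.1991] w 0.0425 F [ 0.2 -0.1  1.2] q [12.  30.5 65.1  0.  83.6 90.9]
[[0.981, 0.192, 0.014], [0.192, -0.981, 0.003], [0.014, -0.0, -1.0]]
[644.2, 254.4] [49.1, 11.3] 11.4 [112.0, 115.0] 955 [109.0, 256.0]
[574.8, 241.5] [49.4, 10.5] 11.0 [105.0, 115.0] 773 [194.0, 255.0]
-> (574.3, 241.6, 191, 11) jog [-0.08, 0.01, 0.12] rz 0.08 rows>=0.0
-> (560, -10, 200, -7) jog [-6.2, 24.42, -0.9] rz 18 rows>=6.0
-> (598, -300, 200, -25.7) jog [7.31, 28.32, 0.0] rz 18.7 rows>=7.0
```

Request:
{"method": "jog_arm", "body": {"targets": [[-6.2,24.4,-0.9,0,0,18],[-6.2,24.4,-0.9,0,0,18],[-6.2,24.4,-0.9,0,0,18],[-6.2,24.4,-0.9,0,0,18],[-6.2,24.4,-0.9,0,0,18],[-6.2,24.4,-0.9,0,0,18],[-6.2,24.4,-0.9,0,0,18],[-6.2,24.4,-0.9,0,0,18]], "hand": 1}}

```text
time_s: 27.63
position: [0.5601, -0.0116, 0.1983]
tool_rot: [[0.992, -0.124, -0.003], [-0.124, -0.992, 0.001], [-0.003, -0.0, -1.0]]
ft_force: [-0.8, 0.4, -1.0]
grip_width: 0.0854
gripper_force: 0.0
```

Request:
{"method": "jog_arm", "body": {"targets": [[7.3,28.3,0,0,0,18.7],[7.3,28.3,0,0,0,18.7],[7.3,28.3,0,0,0,18.7],[7.3,28.3,0,0,0,18.7],[7.3,28.3,0,0,0,18.7],[7.3,28.3,0,0,0,18.7],[7.3,28.3,0,0,0,18.7],[7.3,28.3,0,0,0,18.7]]}}

```text
time_s: 28.3
position: [0.5991, -0.3046, 0.1971]
tool_rot: [[0.9, -0.436, -0.002], [-0.436, -0.9, -0.0], [-0.002, 0.001, -1.0]]
ft_force: [0.2, -0.4, -0.9]
grip_width: 0.0854
gripper_force: 0.0
```

```bash
python3 - <<'E'
from h import *
o=st(); fins(); fins("top"); save("wrist","w6")
plan([(598,-307.6,20,-25.7)])
E
```

```text
t 28.3 p [ 0.5991 -0.3046  0.1971] w 0.0854 F [ 0.2 -0.4 -0.9] q [-37.   35.8  55.6  -0.1  88.7  78.9]
[[0.9, -0.436, -0.002], [-0.436, -0.9, -0.0], [-0.002, 0.001, -1.0]]
wrist orange [598.6, -307.5] [47.3, 10.4] -25.5 [52.0, 55.0] 472 [174.0, 257.0]
wrist orange [434.7, -309.6] [48.4, 11.0] -8.3 [53.0, 55.0] 309 [295.0, 319.0]
-> (598, -307.6, 20, -25.7) jog [0.3, 0.93, 17.84] rz 0.13 rows>=4.3
```

View pics/w6.png

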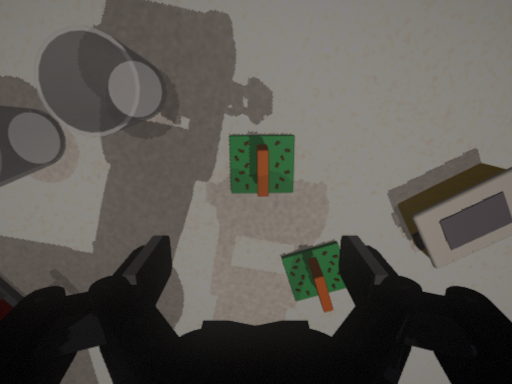

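Target orange fin is at (263,172), clear of the cup at (90,80) and the box at (470,220). The other orange is at (320,280).

Request:
{"method": "jog_arm", "body": {"targets": [[0.3,0.9,4,0,0,0],[0.3,0.9,8,0,0,0],[0.3,0.9,12,0,0,0],[0.3,0.9,15,0,0,0],[0.3,0.9,17.4,0,0,0],[0.3,0.9,17.8,0,0,0],[0.3,0.9,17.8,0,0,0],[0.3,0.9,17.8,0,0,0]]}}

```text
time_s: 29.12
position: [0.5988, -0.308, 0.0235]
tool_rot: [[0.902, -0.431, 0.002], [-0.431, -0.902, -0.001], [0.002, 0.0, -1.0]]
ft_force: [0.2, 0.4, -0.7]
grip_width: 0.0854
gripper_force: 0.0
```

Request:
{"method": "jog_arm", "body": {"targets": [[0,0,0,0,0,0],[0,0,0,0,0,0],[0,0,0,0,0,0],[0,0,0,0,0,0],[0,0,0,0,0,0],[0,0,0,0,0,0],[0,0,0,0,0,0]], "hand": 0, "newtons": 30}}

```text
time_s: 29.7
position: [0.5979, -0.3089, 0.0221]
tool_rot: [[0.902, -0.433, 0.0], [-0.433, -0.902, -0.0], [0.0, 0.0, -1.0]]
ft_force: [0.2, -0.4, 2.9]
grip_width: 0.0114
gripper_force: 29.8
```

```bash
python3 - <<'E'
from h import *
o=st();z=o["position"][2]*1000
p=o["position"]*1000
plan([(p[0],p[1],190,-25.7),(550,-90,190,-7),(506.5,119.5,190,11),(506.5,119.5,62+z,11)])
E
```

```text
t 29.7 p [ 0.5979 -0.3089  0.0221] w 0.0114 F [ 0.2 -0.4  2.9] q [-37.4  44.9  67.9   0.   67.2  78.3]
[[0.902, -0.433, 0.0], [-0.433, -0.902, -0.0], [0.0, 0.0, -1.0]]
-> (np.float64(597.9235613787353), np.float64(-308.9299942461248), 190, -25.7) jog [0.0, -0.0, -16.79] rz 0.07 rows>=4.0
-> (550, -90, 190, -7) jog [-13.81, -17.65, -0.0] rz -18.7 rows>=5.4
-> (506.5, 119.5, 190, 11) jog [-6.87, -20.26, -0.0] rz -18 rows>=5.1
-> (506.5, 119.5, np.float64(84.11270252609351), 11) jog [0.0, 0.0, 10.59] rz 0 rows>=2.5
```

Request:
{"method": "jog_arm", "body": {"targets": [[0,0,-3,0,0,0],[0,0,-7,0,0,0],[0,0,-11,0,0,0],[0,0,-14.5,0,0,0],[0,0,-16.8,0,0,0],[0,0,-16.8,0,0,0]]}}

```text
time_s: 30.2
position: [0.5992, -0.3097, 0.1959]
tool_rot: [[0.902, -0.432, 0.008], [-0.432, -0.902, -0.006], [0.01, 0.002, -1.0]]
ft_force: [0.4, -0.2, -0.9]
grip_width: 0.0117
gripper_force: 29.4
```

Request:
{"method": "jog_arm", "body": {"targets": [[-2.3,-2.9,0,0,0,-3],[-4.6,-5.8,0,0,0,-6],[-6.9,-8.8,0,0,0,-9],[-9.2,-11.7,0,0,0,-12],[-11.5,-14.7,0,0,0,-15],[-13,-16.7,0,0,0,-17.5],[-13.8,-17.6,0,0,0,-18.6],[-13.8,-17.6,0,0,0,-18.6]]}}

```text
time_s: 30.87
position: [0.5487, -0.0882, 0.1894]
tool_rot: [[0.993, -0.119, -0.001], [-0.119, -0.993, 0.001], [-0.001, -0.001, -1.0]]
ft_force: [0.0, -0.3, -0.9]
grip_width: 0.0117
gripper_force: 29.5
```

Request:
{"method": "jog_arm", "body": {"targets": [[-1.1,-3.4,0,0,0,-3],[-2.3,-6.8,0,0,0,-6],[-3.5,-10.2,0,0,0,-9],[-4.6,-13.6,0,0,0,-12],[-5.8,-17,0,0,0,-15],[-6.6,-19.3,0,0,0,-17.2],[-6.9,-20.3,0,0,0,-18],[-6.9,-20.3,0,0,0,-18]]}}

```text
time_s: 31.53
position: [0.506, 0.1202, 0.1894]
tool_rot: [[0.981, 0.191, -0.0], [0.191, -0.981, -0.0], [-0.0, -0.0, -1.0]]
ft_force: [-0.1, -0.5, -0.8]
grip_width: 0.0116
gripper_force: 29.7
```

Request:
{"method": "jog_arm", "body": {"targets": [[0,0,3,0,0,0],[0,0,6,0,0,0],[0,0,8.5,0,0,0],[0,0,9.5,0,0,0],[0,0,9.8,0,0,0],[0,0,9.8,0,0,0],[0,0,9.8,0,0,0]]}}

```text
time_s: 32.12
position: [0.5068, 0.1184, 0.0924]
tool_rot: [[0.982, 0.189, 0.001], [0.189, -0.982, -0.0], [0.001, 0.0, -1.0]]
ft_force: [-0.1, 0.4, -1.2]
grip_width: 0.0113
gripper_force: 29.6
```

```bash
python3 - <<'E'
from h import *
o=st()
im=cam("wrist");P=cloud(im);F=im["frame"]
for q in comps(P,F,"orange",.055,.13): print(*q)
plan([(506.5,119.5,83.3,11)])
E
```

```text
t 32.12 p [0.5068 0.1184 0.0924] w 0.0113 F [-0.1  0.4 -1.2] q [ 0.1 27.4 91.  -0.  61.6 79.2]
[[0.982, 0.189, 0.001], [0.189, -0.982, -0.0], [0.001, 0.0, -1.0]]
[586.3, 169.5] [67.9, 10.1] 11.1 [74.0, 77.0] 2637 [67.0, 187.0]
[599.0, 102.1] [66.6, 10.3] 10.9 [74.0, 77.0] 2595 [67.0, 318.0]
[520.3, 168.9] [35.5, 3.9] -2.0 [66.0, 69.0] 389 [185.0, 178.0]
[537.9, 78.2] [35.9, 4.3] 23.7 [67.0, 69.0] 384 [185.0, 328.0]
[506.8, 118.2] [50.1, 11.4] 10.6 [96.0, 125.0] 2955 [255.0, 255.0]
-> (506.5, 119.5, 83.3, 11) jog [-0.02, -0.08, 0.94] rz -0.11 rows>=0.2
```

Request:
{"method": "jog_arm", "body": {"targets": [[0,-0.1,0.4,0,0,0],[0,-0.1,0.7,0,0,0],[0,-0.1,0.9,0,0,-0.1],[0,-0.1,0.9,0,0,-0.1],[0,-0.1,0.9,0,0,-0.1]]}}

```text
time_s: 32.58
position: [0.5056, 0.1205, 0.0828]
tool_rot: [[0.981, 0.192, -0.0], [0.192, -0.981, -0.0], [-0.0, -0.0, -1.0]]
ft_force: [0.7, 0.9, -0.8]
grip_width: 0.0115
gripper_force: 29.7
```

Request:
{"method": "jog_arm", "body": {"targets": [[0.7,0,0,0,0,0],[1.4,0,0,0,0,0],[2.1,0,0,0,0,0],[2.8,0,0,0,0,0],[3.5,0,0,0,0,0],[4.2,0,0,0,0,0],[5,0,0,0,0,0],[5,0,0,0,0,0]]}}

```text
time_s: 33.25
position: [0.5563, 0.1302, 0.0828]
tool_rot: [[0.981, 0.192, 0.001], [0.192, -0.981, 0.0], [0.001, 0.0, -1.0]]
ft_force: [0.1, 0.4, -0.8]
grip_width: 0.0122
gripper_force: 29.7
```

```bash
python3 - <<'E'
from h import *
o=st()
im=save("wrist","w7");P=cloud(im);F=im["frame"]
for q in comps(P,F,"orange",.055,.13): print(*q)
E
```

```text
t 33.25 p [0.5563 0.1302 0.0828] w 0.0122 F [ 0.1  0.4 -0.8] q [ 1.3 32.3 83.3  0.  64.4 80.2]
[[0.981, 0.192, 0.001], [0.192, -0.981, 0.0], [0.001, 0.0, -1.0]]
[609.1, 174.0] [115.2, 10.0] 10.9 [74.0, 77.0] 4462 [110.0, 190.0]
[622.4, 106.7] [115.4, 10.5] 10.9 [74.0, 77.0] 4493 [110.0, 324.0]
[555.9, 129.8] [50.9, 11.5] 11.0 [85.0, 115.0] 3091 [254.0, 255.0]
[557.9, 90.1] [42.2, 7.0] 35.3 [64.0, 69.0] 180 [253.0, 327.0]
[529.2, 168.7] [18.6, 3.6] -1.2 [65.0, 69.0] 157 [255.0, 186.0]
[482.7, 115.5] [25.0, 4.3] -78.4 [60.0, 62.0] 103 [322.0, 255.0]
```

View pics/w7.png

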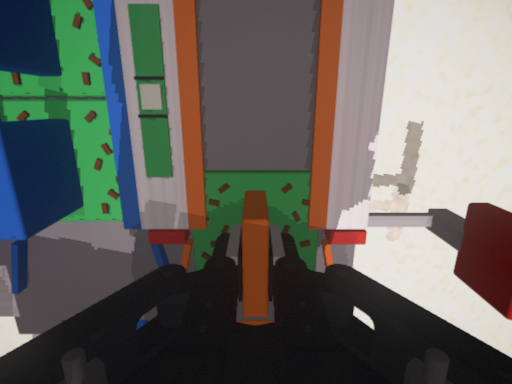

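The orange plate is entering cleanly at (255,200). The blue plates lie in line under their lips, and the bubble at (150,97) is still between its marks. Continue.

Request:
{"method": "jog_arm", "body": {"targets": [[1,0,0,0,0,0],[2,0,0,0,0,0],[3,0,0,0,0,0],[4,0,0,0,0,0],[5,0,0,0,0,0],[6,0,0,0,0,0],[7,0,0,0,0,0],[8,0,0,0,0,0]]}}

```text
time_s: 33.97
position: [0.6334, 0.1455, 0.0827]
tool_rot: [[0.981, 0.192, -0.001], [0.192, -0.981, -0.0], [-0.001, -0.0, -1.0]]
ft_force: [-0.7, 0.3, -0.9]
grip_width: 0.0114
gripper_force: 29.7
```

Request:
{"method": "jog_arm", "body": {"targets": [[0.6,0,0,0,0,0],[1.2,0,0,0,0,0],[1.8,0,0,0,0,0],[2.3,0,0,0,0,0],[2.7,0,0,0,0,0],[3,0,0,0,0,0],[3.1,0,0.1,0,0,0],[3.1,0,0.1,0,0,0]]}}

```text
time_s: 34.63
position: [0.6639, 0.1514, 0.0822]
tool_rot: [[0.981, 0.192, 0.001], [0.192, -0.981, -0.0], [0.001, 0.0, -1.0]]
ft_force: [0.4, -0.0, 2.9]
grip_width: 0.0117
gripper_force: 30.1
```

Request:
{"method": "jog_arm", "body": {"targets": [[0,0,0,0,0,0],[0,0,0,0,0,0],[0,0,0,0,0,0],[0,0,0,0,0,0],[0,0,-3,0,0,0],[0,0,-7,0,0,0],[0,0,-11,0,0,0],[0,0,-11,0,0,0]], "hand": 0.5}}

```text
time_s: 35.3
position: [0.6662, 0.1516, 0.201]
tool_rot: [[0.981, 0.192, 0.015], [0.192, -0.981, 0.001], [0.015, 0.002, -1.0]]
ft_force: [-0.6, 0.4, 1.5]
grip_width: 0.0426
gripper_force: 0.0
```

```bash
python3 - <<'E'
from h import *
o=st()
im=cam("wrist");P=cloud(im);F=im["frame"]
for q in comps(P,F,"orange",.09,.13): print(*q)
fins("top")
plan([(570,-20,195,0),(460,-280,195,-8)])
E
```

```text
t 35.3 p [0.6662 0.1516 0.201 ] w 0.0426 F [-0.6  0.4  1.5] q [ 2.9 36.4 53.8  0.  89.  81.8]
[[0.981, 0.192, 0.015], [0.192, -0.981, 0.001], [0.015, 0.002, -1.0]]
[663.8, 151.3] [47.5, 10.0] 11.5 [113.0, 115.0] 588 [194.0, 254.0]
-> (570, -20, 195, 0) jog [-12.53, 15.02, -0.14] rz 11.08 rows>=4.7
-> (460, -280, 195, -8) jog [-11.0, 26.0, 0.0] rz 8 rows>=6.8
```

Request:
{"method": "jog_arm", "body": {"targets": [[-12.5,15,0,0,0,11],[-12.5,15,0,0,0,11],[-12.5,15,0,0,0,11],[-12.5,15,0,0,0,11],[-12.5,15,0,0,0,11],[-12.5,15,0,0,0,11],[-12.5,15,0,0,0,11]], "hand": 1}}

```text
time_s: 35.98
position: [0.5689, -0.0208, 0.1907]
tool_rot: [[1.0, -0.001, -0.002], [-0.001, -1.0, 0.001], [-0.002, -0.001, -1.0]]
ft_force: [-0.3, 1.1, 0.7]
grip_width: 0.0858
gripper_force: 0.0
```

Request:
{"method": "jog_arm", "body": {"targets": [[-12,28,0,0,0,7.5],[-12,28,0,0,0,7.5],[-12,28,0,0,0,7.5],[-12,28,0,0,0,7.5],[-12,28,0,0,0,7.5],[-12,28,0,0,0,7.5],[-12,28,0,0,0,7.5],[-12,28,0,0,0,7.5]]}}

```text
time_s: 36.65
position: [0.4489, -0.3035, 0.1907]
tool_rot: [[0.991, -0.132, -0.001], [-0.132, -0.991, 0.0], [-0.001, 0.0, -1.0]]
ft_force: [-0.3, -0.5, -0.1]
grip_width: 0.0855
gripper_force: 0.0
```

```bash
python3 - <<'E'
from h import *
o=st(); fins(); fins("top"); 
plan([(435.5,-309.8,21,-7.5)])
E
```

```text
t 36.65 p [ 0.4489 -0.3035  0.1907] w 0.0855 F [-0.3 -0.5 -0.1] q [-46.6  22.9  79.6  -0.1  77.5  51. ]
[[0.991, -0.132, -0.001], [-0.132, -0.991, 0.0], [-0.001, 0.0, -1.0]]
wrist orange [434.2, -310.9] [48.2, 9.5] -7.2 [52.0, 55.0] 444 [190.0, 263.0]
-> (435.5, -309.8, 21, -7.5) jog [-1.31, 1.04, 16.97] rz -0.07 rows>=4.1
```

Request:
{"method": "jog_arm", "body": {"targets": [[-1.3,1.1,4,0,0,0],[-1.3,1.1,8,0,0,0],[-1.3,1.1,12,0,0,0],[-1.3,1.1,15,0,0,0],[-1.3,1.1,16.6,0,0,0],[-1.3,1.1,17,0,0,0],[-1.3,1.1,17,0,0,0],[-1.3,1.1,17,0,0,0]]}}

```text
time_s: 37.42
position: [0.4369, -0.3086, 0.0226]
tool_rot: [[0.992, -0.128, 0.001], [-0.128, -0.992, -0.001], [0.001, 0.001, -1.0]]
ft_force: [-0.2, -0.6, 0.4]
grip_width: 0.0857
gripper_force: 0.0
```

Request:
{"method": "jog_arm", "body": {"targets": [[0,0,0,0,0,0],[0,0,0,0,0,0],[0,0,0,0,0,0],[0,0,0,0,0,0],[0,0,0,0,0,0],[0,0,0,0,0,0],[0,0,0,0,0,0]], "hand": 0, "newtons": 30}}

```text
time_s: 38.0
position: [0.436, -0.3094, 0.0221]
tool_rot: [[0.992, -0.129, 0.0], [-0.129, -0.992, -0.0], [0.0, 0.0, -1.0]]
ft_force: [-0.6, -0.1, 2.4]
grip_width: 0.0114
gripper_force: 30.4
```

```bash
python3 - <<'E'
from h import *
o=st();z=o["position"][2]*1000
p=o["position"]*1000
plan([(p[0],p[1],190,-7.5),(465,-95,190,2),(506,120,190,11),(506,120,62+z,11)])
E
```

```text
t 38.0 p [ 0.436  -0.3094  0.0221] w 0.0114 F [-0.6 -0.1  2.4] q [-48.1  34.4  92.7   0.   52.9  49.4]
[[0.992, -0.129, 0.0], [-0.129, -0.992, -0.0], [0.0, 0.0, -1.0]]
-> (np.float64(435.9601011328094), np.float64(-309.3650953496796), 190, -7.5) jog [0.0, -0.0, -16.79] rz 0.07 rows>=4.0
-> (465, -95, 190, 2) jog [0.08, -21.63, -0.0] rz -9.5 rows>=5.2
-> (506, 120, 190, 11) jog [4.85, -21.34, 0.0] rz -9 rows>=5.2
-> (506, 120, np.float64(84.11653165938802), 11) jog [0.0, 0.0, 10.59] rz 0 rows>=2.5
```

Request:
{"method": "jog_arm", "body": {"targets": [[0,0,-3,0,0,0],[0,0,-7,0,0,0],[0,0,-11,0,0,0],[0,0,-14.5,0,0,0],[0,0,-16.8,0,0,0],[0,0,-16.8,0,0,0]]}}

```text
time_s: 38.5
position: [0.437, -0.3104, 0.1947]
tool_rot: [[0.992, -0.129, 0.006], [-0.129, -0.992, -0.007], [0.007, 0.006, -1.0]]
ft_force: [-0.4, -0.5, -0.3]
grip_width: 0.0116
gripper_force: 29.9
```

Request:
{"method": "jog_arm", "body": {"targets": [[0,-3.5,0,0,0,-1.5],[0,-7,0,0,0,-3],[0,-10.5,0,0,0,-4.5],[0,-14,0,0,0,-6],[0.1,-17.5,0,0,0,-7.5],[0.1,-20.5,0,0,0,-9],[0.1,-21.6,0,0,0,-9.4],[0.1,-21.6,0,0,0,-9.4]]}}

```text
time_s: 39.17
position: [0.4645, -0.093, 0.1891]
tool_rot: [[0.999, 0.038, -0.001], [0.038, -0.999, 0.001], [-0.001, -0.001, -1.0]]
ft_force: [0.5, 0.1, -2.1]
grip_width: 0.0115
gripper_force: 30.0
```

Request:
{"method": "jog_arm", "body": {"targets": [[0.8,-3.5,0,0,0,-1.5],[1.6,-7,0,0,0,-3],[2.4,-10.5,0,0,0,-4.5],[3.2,-14,0,0,0,-6],[4,-17.5,0,0,0,-7.5],[4.6,-20.3,0,0,0,-8.6],[4.9,-21.3,0,0,0,-9],[4.9,-21.3,0,0,0,-9]]}}

```text
time_s: 39.83
position: [0.5068, 0.1202, 0.1891]
tool_rot: [[0.981, 0.192, -0.001], [0.192, -0.981, -0.0], [-0.001, -0.0, -1.0]]
ft_force: [0.2, -0.3, -0.6]
grip_width: 0.0117
gripper_force: 30.1
```

Request:
{"method": "jog_arm", "body": {"targets": [[0,0,3,0,0,0],[0,0,6,0,0,0],[0,0,8.5,0,0,0],[0,0,9.5,0,0,0],[0,0,9.8,0,0,0],[0,0,9.8,0,0,0],[0,0,9.8,0,0,0],[0,0,9.8,0,0,0]]}}

```text
time_s: 40.5
position: [0.5071, 0.1188, 0.0928]
tool_rot: [[0.982, 0.19, 0.002], [0.19, -0.982, -0.0], [0.002, 0.0, -1.0]]
ft_force: [-0.5, 0.9, -0.8]
grip_width: 0.0119
gripper_force: 30.0
```

```bash
python3 - <<'E'
from h import *
o=st()
im=cam("wrist");P=cloud(im);F=im["frame"]
for q in comps(P,F,"orange",.055,.13): print(*q)
plan([(505.8,120.4,83,11)])
E
```

```text
t 40.5 p [0.5071 0.1188 0.0928] w 0.0119 F [-0.5  0.9 -0.8] q [ 0.2 27.3 90.9 -0.  61.6 79.2]
[[0.982, 0.19, 0.002], [0.19, -0.982, -0.0], [0.002, 0.0, -1.0]]
[586.4, 169.5] [68.0, 10.0] 11.0 [74.0, 77.0] 2618 [67.0, 188.0]
[599.2, 102.1] [67.4, 10.5] 11.2 [74.0, 77.0] 2602 [67.0, 319.0]
[520.1, 169.0] [35.9, 4.0] -1.5 [66.0, 69.0] 387 [186.0, 179.0]
[537.8, 78.1] [35.8, 4.2] 23.6 [67.0, 70.0] 381 [186.0, 329.0]
[505.7, 118.2] [50.1, 11.4] 10.8 [96.0, 125.0] 2931 [258.0, 255.0]
-> (505.8, 120.4, 83, 11) jog [-0.09, -0.16, 0.98] rz -0.06 rows>=0.2
```

Request:
{"method": "jog_arm", "body": {"targets": [[0,-0.08,0.4,0,0,0],[0,-0.08,0.7,0,0,0],[0,-0.08,0.92,0,0,0],[0,-0.08,0.92,0,0,0],[0,-0.08,0.92,0,0,0]]}}

```text
time_s: 40.97
position: [0.5062, 0.1203, 0.0825]
tool_rot: [[0.982, 0.191, -0.0], [0.191, -0.982, 0.0], [-0.0, -0.0, -1.0]]
ft_force: [0.6, 0.3, -1.4]
grip_width: 0.0115
gripper_force: 30.1
```

Request:
{"method": "jog_arm", "body": {"targets": [[0.7,0,0,0,0,0],[1.4,0,0,0,0,0],[2.1,0,0,0,0,0],[2.8,0,0,0,0,0],[3.5,0,0,0,0,0],[4.2,0,0,0,0,0],[5,0,0,0,0,0],[5,0,0,0,0,0]]}}

```text
time_s: 41.63
position: [0.5569, 0.1298, 0.0825]
tool_rot: [[0.982, 0.19, 0.001], [0.19, -0.982, 0.0], [0.001, 0.0, -1.0]]
ft_force: [0.3, -0.7, -0.7]
grip_width: 0.0114
gripper_force: 30.1
```

Request:
{"method": "jog_arm", "body": {"targets": [[0.7,0,0,0,0,0],[1.4,0,0,0,0,0],[2.1,0,0,0,0,0],[2.8,0,0,0,0,0],[3.3,0,0,0,0,0],[3.7,0,0,0,0,0],[4,0,0,0,0,0],[4,0,0,0,0,0]]}}

```text
time_s: 42.3
position: [0.5951, 0.1374, 0.0825]
tool_rot: [[0.982, 0.19, 0.0], [0.19, -0.982, 0.0], [0.0, -0.0, -1.0]]
ft_force: [-0.1, -0.4, -2.2]
grip_width: 0.0119
gripper_force: 30.1
```

```bash
python3 - <<'E'
from h import *
o=st()
d=o["position"][:2]*1000-np.array([580.1,187.4]);print(d@[.9818,.19],d@[-.19,.9818])
im=cam("wrist");P=cloud(im);F=im["frame"]
for q in comps(P,F,"orange",.055,.13): print(*q)
E
```

```text
t 42.3 p [0.5951 0.1374 0.0825] w 0.0119 F [-0.1 -0.4 -2.2] q [ 1.9 35.6 76.4  0.  68.  80.9]
[[0.982, 0.19, 0.0], [0.19, -0.982, 0.0], [0.0, -0.0, -1.0]]
5.179351575309125 -51.93568812105068
[704.2, 157.4] [58.5, 8.6] -78.7 [76.0, 79.0] 2422 [14.0, 257.0]
[629.2, 177.9] [132.3, 10.0] 10.9 [74.0, 77.0] 4581 [141.0, 191.0]
[642.2, 110.5] [132.3, 10.5] 10.8 [75.0, 77.0] 4625 [142.0, 322.0]
[664.7, 150.2] [54.1, 13.7] 11.0 [112.0, 115.0] 4064 [106.0, 253.0]
[617.8, 141.7] [8.2, 0.8] -78.1 [71.0, 84.0] 39 [196.0, 254.0]
[593.5, 136.7] [50.3, 11.4] 11.0 [113.0, 115.0] 2447 [269.0, 255.0]
```

Request:
{"method": "jog_arm", "body": {"targets": [[0.1,0,0.05,0,0,0],[0.15,0,0.1,0,0,0],[0.15,0,0.1,0,0,0],[0.15,0,0.1,0,0,0]]}}

```text
time_s: 42.68
position: [0.5958, 0.1376, 0.0821]
tool_rot: [[0.982, 0.19, -0.0], [0.19, -0.982, -0.0], [-0.0, 0.0, -1.0]]
ft_force: [-4.2, -1.0, 5.5]
grip_width: 0.0115
gripper_force: 30.9
```

Request:
{"method": "jog_arm", "body": {"targets": [[0,0,0,0,0,0],[0,0,0,0,0,0],[0,0,0,0,0,0],[0,0,0,0,0,0],[0,0,-3,0,0,0],[0,0,-7,0,0,0],[0,0,-10,0,0,0],[0,0,-10,0,0,0]], "hand": 0.5}}

```text
time_s: 43.35
position: [0.5985, 0.1378, 0.1883]
tool_rot: [[0.982, 0.19, 0.012], [0.19, -0.982, 0.0], [0.012, 0.002, -1.0]]
ft_force: [0.8, -0.7, -0.1]
grip_width: 0.0425
gripper_force: 0.0
```

```bash
python3 - <<'E'
from h import *
o=st()
im=cam("wrist");P=cloud(im);F=im["frame"];stage(P,F)
for c in("blue","orange","red"):
  for q in comps(P,F,c,.066,.13): print(c,*q)
for n in ("top","scene"):
  im=cam(n);P=cloud(im)
  for q in comps(P,im["frame"],"red",.066,.13): print(n,*q)
plan([(576,7.3,181,11),(576,7.3,86,11)])
E
```

```text
t 43.35 p [0.5985 0.1378 0.1883] w 0.0425 F [ 0.8 -0.7 -0.1] q [ 1.9 29.8 68.2  0.  81.4 81. ]
[[0.982, 0.19, 0.012], [0.19, -0.982, 0.0], [0.012, 0.002, -1.0]]
lips 4 yaw [11.05 11.12 10.93 10.84] slope(tilt) [-0.0012 -0.0008 -0.      0.0004] C [[603.0, 280.5], [615.9, 213.0], [623.2, 176.6], [636.5, 109.6]]
blue [684.0, 261.2] [58.3, 7.4] -79.1 [76.0, 79.0] 702 [60.0, 127.0]
blue [603.0, 280.5] [142.7, 10.3] 11.0 [74.0, 77.0] 1735 [144.0, 100.0]
blue [615.9, 213.0] [142.8, 10.0] 11.1 [75.0, 77.0] 1588 [144.0, 176.0]
blue [644.5, 253.5] [48.3, 12.0] 11.0 [75.0, 114.0] 2245 [111.0, 123.0]
blue [575.1, 241.4] [49.1, 12.6] 11.0 [75.0, 114.0] 1949 [195.0, 132.0]
blue [500.4, 272.9] [35.0, 4.1] -0.2 [67.0, 69.0] 125 [250.0, 107.0]
orange [704.1, 157.2] [57.3, 7.4] -78.9 [76.0, 79.0] 696 [60.0, 255.0]
orange [623.2, 176.6] [142.6, 9.3] 10.9 [74.0, 77.0] 1631 [144.0, 217.0]
orange [636.5, 109.6] [141.9, 9.7] 10.8 [74.0, 77.0] 1630 [144.0, 293.0]
orange [662.6, 150.3] [49.2, 12.4] 10.6 [112.0, 115.0] 1078 [113.0, 253.0]
orange [594.3, 137.2] [49.0, 11.2] 11.3 [112.0, 115.0] 779 [201.0, 254.0]
red [542.5, 186.0] [8.1, 7.6] -74.1 [73.0, 75.0] 56 [230.0, 195.0]
red [564.5, 71.3] [9.7, 7.7] -84.2 [74.0, 76.0] 62 [230.0, 315.0]
red [576.7, 8.6] [45.1, 11.2] 12.2 [114.0, 116.0] 603 [249.0, 400.0]
top [566.3, 76.6] [15.3, 6.1] 88.4 [71.0, 76.0] 14 [179.0, 192.0]
scene [578.1, 6.3] [44.7, 9.6] 10.9 [110.0, 118.0] 45 [199.0, 279.0]
scene [564.6, 75.5] [19.5, 6.0] -77.8 [70.0, 76.0] 13 [199.0, 298.0]
-> (576, 7.3, 181, 11) jog [-4.42, 12.41, -0.01] rz -0.03 rows>=3.2
-> (576, 7.3, 86, 11) jog [0.0, 0.0, 9.5] rz 0 rows>=2.3
```

Request:
{"method": "jog_arm", "body": {"targets": [[-4.4,12.4,0,0,0,0],[-4.4,12.4,0,0,0,0],[-4.4,12.4,0,0,0,0],[-4.4,12.4,0,0,0,0],[-4.4,12.4,0,0,0,0],[-4.4,12.4,0,0,0,0]], "hand": 1}}

```text
time_s: 44.0
position: [0.5762, 0.0077, 0.1804]
tool_rot: [[0.982, 0.189, -0.002], [0.189, -0.982, 0.001], [-0.002, -0.001, -1.0]]
ft_force: [0.2, 0.5, 0.3]
grip_width: 0.0854
gripper_force: 0.0
```

Request:
{"method": "jog_arm", "body": {"targets": [[0,0,3,0,0,0],[0,0,6,0,0,0],[0,0,8.5,0,0,0],[0,0,9.4,0,0,0],[0,0,9.4,0,0,0],[0,0,9.4,0,0,0]]}}

```text
time_s: 44.5
position: [0.577, 0.0084, 0.0881]
tool_rot: [[0.981, 0.192, 0.0], [0.192, -0.981, 0.0], [0.0, 0.0, -1.0]]
ft_force: [0.6, -0.8, 0.4]
grip_width: 0.085
gripper_force: 0.0
```

Request:
{"method": "jog_arm", "body": {"targets": [[0,0,0,0,0,0],[0,0,0,0,0,0],[0,0,0,0,0,0],[0,0,0,0,0,0],[0,0,0,0,0,0],[0,0,0,0,0,0],[0,0,0,0,0,0]], "hand": 0, "newtons": 30}}

```text
time_s: 45.08
position: [0.5765, 0.0076, 0.088]
tool_rot: [[0.982, 0.19, 0.0], [0.19, -0.982, 0.0], [0.0, -0.0, -1.0]]
ft_force: [-1.0, 0.9, 1.5]
grip_width: 0.0114
gripper_force: 34.1
```

Request:
{"method": "jog_arm", "body": {"targets": [[0,-0.4,0,0,0,0],[0,-0.8,0,0,0,0],[0,-1.2,0,0,0,0],[0,-1.6,0,0,0,0],[0,-2,0,0,0,0],[0,-2.3,0,0,0,0],[0,-2.3,0,0,0,0]]}}

```text
time_s: 45.67
position: [0.572, 0.031, 0.0879]
tool_rot: [[0.982, 0.191, 0.0], [0.191, -0.982, 0.0], [0.0, -0.0, -1.0]]
ft_force: [-0.5, 1.1, 6.5]
grip_width: 0.0116
gripper_force: 34.6
```

Request:
{"method": "jog_arm", "body": {"targets": [[0,-0.1,0,0,0,0],[0,-0.2,0,0,0,0],[0,-0.3,0,0,0,0],[0,-0.3,0,0,0,0]]}}

```text
time_s: 46.0
position: [0.5716, 0.0332, 0.0879]
tool_rot: [[0.982, 0.191, 0.0], [0.191, -0.982, -0.001], [0.0, 0.001, -1.0]]
ft_force: [-1.7, -2.4, 6.7]
grip_width: 0.0114
gripper_force: 34.6
```

Request:
{"method": "jog_arm", "body": {"targets": [[0,-0.1,0,0,0,0],[0,-0.2,0,0,0,0],[0,-0.3,0,0,0,0],[0,-0.3,0,0,0,0]]}}

```text
time_s: 46.33
position: [0.5716, 0.0333, 0.088]
tool_rot: [[0.982, 0.19, 0.001], [0.19, -0.982, -0.005], [0.0, 0.005, -1.0]]
ft_force: [-0.2, -17.4, 4.1]
grip_width: 0.0115
gripper_force: 34.3
```

Request:
{"method": "jog_arm", "body": {"targets": [[0,0,0,0,0,0],[0,0,0,0,0,0],[0,0,0,0,0,0],[0,0,0,0,0,0],[0,0,-3,0,0,0],[0,0,-7,0,0,0],[0,0,-11,0,0,0],[0,0,-15,0,0,0]], "hand": 1}}

```text
time_s: 47.0
position: [0.5705, 0.0365, 0.2393]
tool_rot: [[0.982, 0.191, -0.001], [0.191, -0.982, 0.0], [-0.001, -0.001, -1.0]]
ft_force: [1.2, -0.1, 0.0]
grip_width: 0.0853
gripper_force: 0.0
```

Request:
{"method": "jog_arm", "body": {"targets": [[4,-8,-5,0,0,0],[4,-8,-5,0,0,0],[4,-8,-5,0,0,0],[4,-8,-5,0,0,0],[4,-8,-5,0,0,0],[4,-8,-5,0,0,0],[4,-8,-5,0,0,0]]}}

```text
time_s: 47.58
position: [0.5946, 0.1212, 0.2866]
tool_rot: [[0.982, 0.189, -0.002], [0.189, -0.982, -0.0], [-0.002, -0.0, -1.0]]
ft_force: [0.6, 0.3, 0.1]
grip_width: 0.0855
gripper_force: 0.0
```

```bash
python3 - <<'E'
from h import *
o=st()
im=save("wrist","w8",s=1.5);P=cloud(im);F=im["frame"];stage(P,F)
for c in("blue","orange","red"):
  for q in comps(P,F,c,.066,.13): print(c,*q)
E
```

```text
t 47.58 p [0.5946 0.1212 0.2866] w 0.0855 F [0.6 0.3 0.1] q [ 0.4 26.1 58.2 -0.  95.7 79.4]
[[0.982, 0.189, -0.002], [0.189, -0.982, -0.0], [-0.002, -0.0, -1.0]]
lips 3 yaw [11.   10.93 10.87] slope(tilt) [-0.001  -0.0002  0.0001] C [[602.9, 280.3], [616.1, 213.3], [635.7, 109.4]]
blue [684.2, 261.3] [57.4, 6.8] -79.2 [76.0, 79.0] 351 [65.0, 149.0]
blue [602.9, 280.3] [142.5, 9.9] 11.0 [74.0, 77.0] 948 [128.0, 128.0]
blue [616.1, 213.3] [142.1, 9.4] 10.9 [74.0, 77.0] 860 [127.0, 184.0]
blue [644.2, 253.4] [48.1, 11.7] 10.4 [76.0, 115.0] 696 [104.0, 145.0]
blue [575.1, 241.0] [48.6, 11.4] 10.8 [75.0, 114.0] 822 [164.0, 153.0]
blue [499.7, 273.0] [35.8, 3.7] -2.3 [66.0, 70.0] 77 [209.0, 132.0]
blue [517.5, 181.8] [34.4, 3.0] 22.9 [66.0, 70.0] 62 [208.0, 200.0]
orange [704.1, 157.6] [56.3, 6.8] -79.0 [76.0, 79.0] 343 [65.0, 242.0]
orange [632.1, 178.3] [124.0, 8.7] 10.9 [74.0, 77.0] 743 [120.0, 214.0]
orange [635.7, 109.4] [142.6, 9.5] 10.9 [74.0, 77.0] 828 [127.0, 271.0]
orange [662.4, 150.9] [47.1, 11.3] 11.6 [112.0, 115.0] 471 [103.0, 240.0]
orange [601.9, 138.3] [31.1, 9.1] 10.2 [112.0, 115.0] 241 [160.0, 241.0]
orange [538.1, 78.0] [33.5, 2.7] 23.3 [67.0, 70.0] 47 [208.0, 278.0]
red [572.1, 33.4] [42.5, 10.7] 11.4 [114.0, 117.0] 316 [202.0, 325.0]
red [538.5, 205.5] [19.5, 7.4] -80.1 [70.0, 76.0] 100 [192.0, 183.0]
red [558.5, 101.9] [18.4, 7.5] -79.2 [73.0, 76.0] 79 [192.0, 264.0]
```

View pics/w8.png

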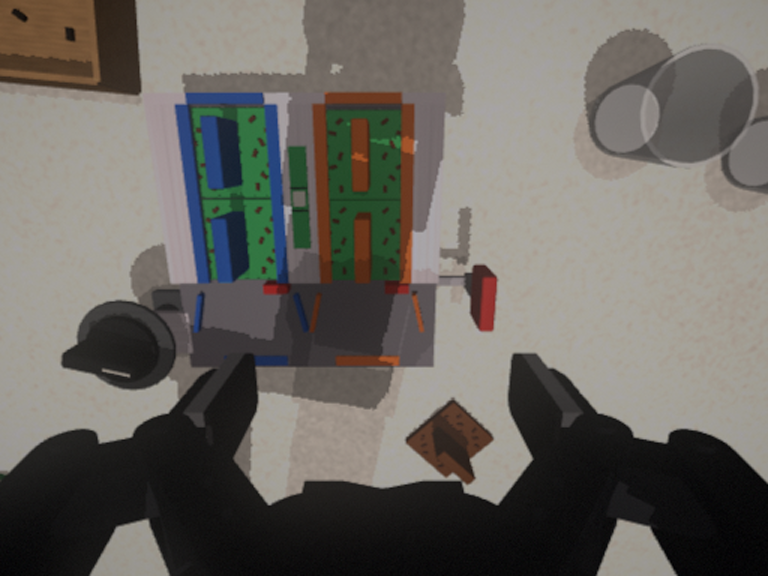

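All four plates are in their own lanes under the lips. The red teeth at (277,287) and (397,287) stand behind them, so the keeper is shut. The bubble at (299,198) is centred, the cups are undisturbed, and the arm is clear. Handing in.

```bash
python3 -c "
from rig import env
print(env.close_job())"
```

```text
the job is handed in; nothing more can be done
None
```

I handed the job in at about 48 s. The last camera check showed the stage level, both blue and both orange plates under the lips of their own lanes, the keeper pushed fully shut behind them, and the cups unmoved. The arm never went near the yellow box. No verdict came back.

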